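# Set out the brush and bring a jar round to the front of the turntable

## Robot

A 7-joint arm with a two-finger parallel gripper is mounted at the origin on the work surface. World frame = base frame: x ahead of the robot, y to its left, z up, the work surface at z = 0. Lengths are in mm, angles in rad, forces in N, time in s.
With the tool pointing down it reaches from about 400 to 850 mm from the base axis. Payload 4.4 kg.
Tool frame: the origin (TCP) lies at the very end of the fingers, on their centre line; the grasp point (between the pads) lies 19 mm behind it; z points along the fingers, y is the direction in which the jaws open and shut (so a half turn about z gives the same grasp; the last joint's range is limited). The gripper opens to 94 mm and grips with 3 to 60 N. Pads are 16 mm wide; open, the fingers measure 119 mm over their backs; the gripper's body (75 mm by 177 mm) begins 78 mm behind the grasp point.
Start: joints at [-1.223, 0.628, 0.038, 1.517, -0.027, 0.996, -0.02], TCP at [261.336, 595.166, 166.878] pointing down, gripper open.
Joint ranges: [-3.06, 3.06], [-0.37, 2.12], [-1.25, 1.32], [0.18, 2.47], [-1.1, 4.24], [0.23, 1.98], [-2.94, 2.94]. Speed limits (rad/s): [2.57, 2.57, 3.14, 3.14, 3.14, 3.14, 3.14].

## Interface

Orientations are given as a rotation vector (axis times angle).
In Python, from bench import env gives the robot as it stands. The module is installed in compiled form; this text tells all that it offers.
- The arm moves only by the tool arm_command, never from a script. Its argument "commands" is a list of rows, each a list of 5 numbers: the shift along the world's x, y, z in mm, then the turn about the world's z in degrees, then the finger opening in mm, from 0 to 94. A call has 1 to 5 rows; each row shifts and turns the commanded pose from where the row before left it; what a row does not reach is not made up. A row lasts 1/12 s, in which the tool goes at most 41.7 mm and 7.16 degrees, less where a joint would pass 70% of its speed; a pose out of reach is approached as far as the arm can. A call with a gripper value outside its range is refused whole. The fingers move at their own pace and stop on an object; "force" is the grip in N (left out, the last holds). Time passes only in rows, so rows that do not move let the fingers close. It gives the time, the measured TCP pose, the force and the opening at its end, in the units of the state.
- env.observe(): the state, without advancing time (a new reading comes with each control period).
- env.camera(name): name is "side" or "top"; returns a dict with "frame" (480x640x3 uint8, red, green, blue), "range_z" (480x640 float32, mm along the optical axis (not along the pixel's ray), 0 where there is no reading), "fx", "fy", "cx", "cy" (pixels), "R" (3x3) and "t" (3): a world point X has camera coordinates R X + t. Camera axes: x right, y down, z forward; pixel columns grow to the right and rows downward; lengths in mm; the calibration is good to about 2 mm. A picture is of the moment at which its call begins.
- env.finish_job(): hands the job in, once; it reports no verdict.
The state is a dict: "time_s": time; "joint_pos": joint angles; "qd": joint speeds; "effort": joint torques, N m; "position": TCP position; "tcp_rot": TCP orientation; "ft_force": force on the tool from outside, world axes, zero at the start; "ft_torque": the same for the moment, N m; "finger_gap": finger opening in mm.
Only numpy, scipy, OpenCV 4.12 (cv2) and the standard library are available. Lean on these libraries where they do the work, as an engineer would, in place of code of your own. Each camera call takes 0.05 s, during which the arm holds its last target.

## Task

Get the turntable ready for me to open the jar with the narrow, tall cap: pull the brush out of its cup and stand it in the tool cup in the middle of the turntable. Then turn the turntable smoothly, without flinging it, until that jar stands squarely behind the ticket holder at the front of the stand, on my side of the table, leaving every jar upright in its pocket and the things around undisturbed. Finish while holding: keep a firm hold of the turntable itself with your fingers so that it stays still while I unscrew the cap, and do not let go.

Things in the scene. Friction and masses are not known exactly. Their poses are not given: they have to be found in the camera images.
- stand: Fixed grey disc stand, 230 mm wide, 8 mm high, under the turntable; a flat 60 mm tongue runs out at its front and carries the ticket holder, a sloping clear plate with a blank white card, 90 mm wide, top 40 mm above the table, 205 to 233 mm from the turning axis. Origin: on the turning axis, at table height. Its -x axis points to the front, to the ticket holder, on the side away from the robot.
- turntable: Pale grey turntable, 310 mm wide; turns both ways, many turns, friction about 0.1 N m, stays where left. Origin: on the axis, 14 mm above the table; tray floor at 22 mm. Upright rim 10 mm thick, radius 145 to 155 mm, top 55 mm above the table: can be pinched from above, one finger inside (33 mm free to the jars). Five 65 mm pocket rings, 7 mm high, 85 mm from the axis. Its yaw does not tell which jar is where.
- tool_cup_mouth (a point): Centre of the mouth of the tool cup fixed in the middle of the turntable, on the axis, 107 mm above the table. The tool cup is 54 mm across outside and 46 mm inside, its floor 81 mm below the mouth.
- brush: Detailing brush 190 mm long, 50 to 100 g, standing bristles up in the cup. Origin: centre of the flat lower end of its handle; z along the brush to the bristles. Wooden handle 24 mm thick at the foot, 20 mm at the waist (50 to 100 mm up); steel ferrule 26 mm thick from 132 to 162 mm; stiff bristles 25 mm thick up to 190 mm. It can lean some degrees in a cup.
- cup: Loose white stoneware cup, 350 g, straight, 50 mm across, 90 mm high, wall 6 mm, inner floor 6 mm above the table, holding the brush at the start. Origin: centre of its underside. It stands to the left or to the right of the turntable.
- tall_cap_jar: The jar to bring to the front: dark jar 54 mm across with a sloping shoulder and a narrow fluted cap 28 mm across, 59 mm high in all (top 81 mm above the table): the only jar with a narrow cap. Loose in a pocket of the turntable. Origin: centre of its underside, 85 mm from the turning axis.
- jar_a: Loose dark jar 54 mm across, 45 mm high, with a wide flat lid; in a pocket. Origin: centre of its underside.
- jar_b: Same as jar_a, in another pocket.
- jar_c: Same as jar_a, in another pocket.
- jar_d: Same as jar_a, in another pocket.
- spray_bottle: Bystander: white trigger spray bottle, 68 mm across, 202 mm high, on the other side of the turntable from the cup. Origin: centre of its underside.
- tape_roll: Bystander: roll of tape lying flat, 100 mm across, 24 mm high, beside or beyond the turntable. Origin: centre of its underside.
- carton: Bystander: cardboard carton 75 x 110 mm, 90 mm high, beside or beyond the turntable. Origin: centre of its underside.
Not all that is in view belongs to the job. There is more than one size of the brush; the job needs the largest.

How it is judged:
By the outcome, as a careful person would: the job done as asked, in the order asked, and still so for the second after the job is handed in, while the arm keeps its last pose, push and grip.
It also fails if it takes over 53 s, if anything falls off the work surface, if the arm or the gripper's body presses on something with over 40 N, if the wrist force passes 120 N, or if a joint passes its speed limit or range.

## Working session

There is one attempt and no reset: what is moved stays moved. The work goes in short steps, Python scripts to look and compute and a tool call to move; the robot and the scene stay as the last step left them, time stands still between calls to the robot, and variables do not carry over. Pictures are saved under pics/ and viewed, and the job is handed in when it is done.

Besides the shell and the picture viewer there is one more tool, called after "Call:" by a JSON object that holds its "name" and its "arguments", one argument or row to a line. arm_command: Moves the arm, as the interface text tells. Its arguments: {"type":"object","properties":{"commands":{"type":"array"},"force":{"type":"number"}},"required":["commands"]}

```bash
mkdir -p pics; cat > h.py <<'E'
import numpy as np, cv2
from bench import env
def grab(tag):
    o={}
    for n in ("side","top"):
        c=env.camera(n); o[n]=c
        cv2.imwrite(f"pics/{tag}_{n}.png",cv2.cvtColor(c["frame"],cv2.COLOR_RGB2BGR))
        np.savez(f"{tag}_{n}.npz",**c)
    return o
def load(tag,n): return dict(np.load(f"{tag}_{n}.npz"))
def plane(c,u,v,z):
    R=c["R"];t=c["t"]; C=-R.T@t
    d=R.T@np.array([(u-c["cx"])/c["fx"],(v-c["cy"])/c["fy"],1.])
    return C+d*(z-C[2])/d[2]
def cloud(c):
    v,u=np.mgrid[0:480,0:640]; z=c["range_z"]
    P=np.stack([(u-c["cx"])/c["fx"]*z,(v-c["cy"])/c["fy"]*z,z],-1)
    W=(P-c["t"])@c["R"]; W[z<=0]=np.nan
    return W
def proj(c,X):
    p=c["R"]@np.asarray(X,float)+c["t"]; return p[0]/p[2]*c["fx"]+c["cx"],p[1]/p[2]*c["fy"]+c["cy"]
E
python3 - <<'E'
from h import *
o=grab("a")
for n in o: print(n,-o[n]["R"].T@o[n]["t"],o[n]["R"][2],o[n]["fx"])
s=env.observe();print(s)
E
```

```text
side [ 166.35932904 -594.64523772  489.38644681] [ 0.45074513  0.75400361 -0.47781521] 437.62425262605035
top [ 403.89172548   13.94996474 1215.89083926] [ 0.12846521  0.02867319 -0.99129942] 492.45658657514514
{'time_s': 0.1, 'joint_pos': array([-1.22279772,  0.62923356,  0.03844666,  1.51821907, -0.02698358,
        0.99629324, -0.01998394]), 'qd': array([-0.00023134, -0.00128519, -0.00239712, -0.00434604,  0.00036844,
       -0.00088468,  0.00026249]), 'effort': array([ 2.58354288e-03, -5.50787973e+01,  1.14707731e+00, -1.87116283e+01,
       -5.21674706e-02,  1.92207011e-02,  4.92828758e-05]), 'position': array([261.08157742, 594.56940406, 166.07482049]), 'tcp_rot': array([-6.45264703e-01, -3.07429661e+00,  2.52252818e-03]), 'ft_force': array([-0.17066627, -0.22157031, -1.28673507]), 'ft_torque': array([-0.04539071, -0.0421491 ,  0.07424621]), 'finger_gap': 93.65695327988612}
```

View pics/a_side.png

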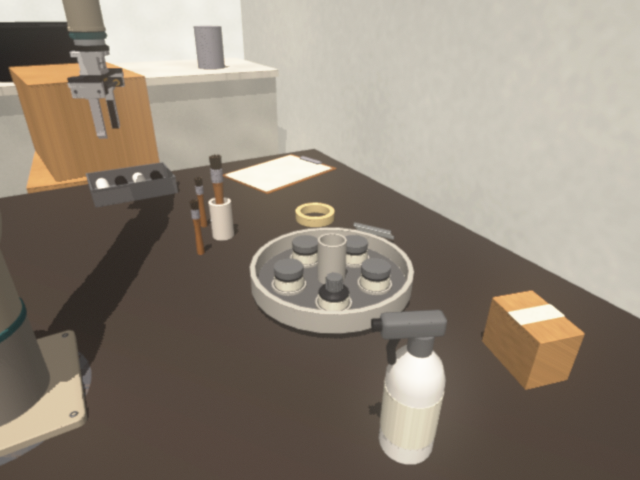

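View pics/a_top.png

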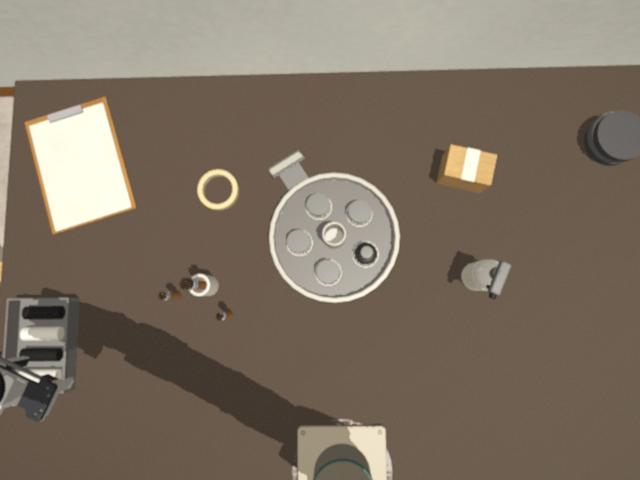

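The side view shows three brushes: the large one in the white cup at (218,180), and two small free-standing ones at (201,205) and (197,228). The top view shows the cup at about (203,286), the narrow-cap jar at (366,253), the ticket holder at (286,163), the tape at (218,190) and the carton at (467,168). Next I'll measure these and enlarge the candidates.

```bash
python3 - <<'E'
from h import *
t=load("a","top"); s=load("a","side")
W=cloud(t); Ws=cloud(s)
def fitc(p):
    A=np.c_[2*p[:,0],2*p[:,1],np.ones(len(p))]; b=(p[:,:2]**2).sum(1)
    x=np.linalg.lstsq(A,b,rcond=None)[0]; return x[:2],np.sqrt(x[2]+x[:2]@x[:2])
# rim top
f=W.reshape(-1,3); f=f[~np.isnan(f[:,0])]
a=plane(t,334,237,55)
r=np.hypot(*(f[:,:2]-a[:2]).T)
m=(abs(f[:,2]-55)<5)&(r>130)&(r<170); print("rim",m.sum(),fitc(f[m]),np.median(f[m,2]))
c=fitc(f[m])[0]
# colour based: rim bright outline
hsv=cv2.cvtColor(t["frame"],cv2.COLOR_RGB2HSV); 
for nm,(u,v,z) in dict(cap=(367,252,81),holder=(286,163,40),cupmouth=(203,286,90),tool=(334,234,107),lid=(328,271,67)).items(): print(nm,plane(t,u,v,z),W[v,u])
fs=Ws.reshape(-1,3);fs=fs[~np.isnan(fs[:,0])]
cp=plane(t,203,286,90)[:2]
for q,nm in((f,"top"),(fs,"side")):
    r=np.hypot(*(q[:,:2]-cp).T); k=q[(r<60)&(q[:,2]>10)]
    for lo in range(10,220,15):
        kk=k[(k[:,2]>lo)&(k[:,2]<lo+15)]
        if len(kk)>2: print(nm,lo,len(kk),kk.mean(0).round(),kk[:,:2].min(0).round(),kk[:,:2].max(0).round())
for n,c,(x0,y0,x1,y1) in(("side",s,(170,140,260,270)),("top",t,(150,255,250,330)),("top2",t,(255,145,410,310))):
    im=c["frame"][y0:y1,x0:x1]; k=min(760//(x1-x0),580//(y1-y0))
    cv2.imwrite(f"pics/crop_{n}.png",cv2.cvtColor(cv2.resize(im,None,fx=k,fy=k,interpolation=cv2.INTER_CUBIC),cv2.COLOR_RGB2BGR)); print(n,k)
E
```

```text
rim 1636 (array([545.71233517,   8.24192897]), np.float64(149.03309057761322)) 54.83087455699027
cap [505.31076462 -67.33113574  81.        ] [505.44206398 -67.43636407  79.5307449 ]
holder [731.44480775 122.85716728  40.        ] [736.2528793  124.45578946  22.73938608]
cupmouth [431.95942014 309.96178758  90.        ] [432.16999427 312.1825768   81.55315417]
tool [545.06177454   8.16686093 107.        ] [555.41331667   7.74280467  25.68862901]
lid [463.52862794  23.3532028   67.        ] [463.3442084   23.32412448  70.55279875]
top 10 34 [436. 307.  17.] [412. 295.] [458. 334.]
top 25 41 [433. 310.  32.] [412. 295.] [457. 336.]
top 40 44 [435. 311.  46.] [412. 295.] [459. 337.]
top 55 67 [435. 309.  63.] [412. 295.] [458. 336.]
top 70 62 [433. 309.  78.] [412. 295.] [455. 335.]
top 85 143 [434. 314.  90.] [412. 295.] [460. 340.]
top 100 12 [435. 312. 107.] [427. 310.] [443. 315.]
top 115 11 [433. 311. 124.] [425. 308.] [442. 315.]
top 130 8 [434. 309. 140.] [429. 307.] [440. 310.]
top 145 27 [433. 311. 152.] [422. 307.] [448. 321.]
top 160 34 [435. 313. 167.] [422. 307.] [447. 329.]
top 175 45 [435. 317. 184.] [424. 307.] [447. 330.]
top 190 93 [435. 320. 195.] [422. 308.] [447. 333.]
side 10 116 [432. 302.  18.] [412. 293.] [461. 324.]
side 25 128 [431. 302.  33.] [412. 292.] [459. 323.]
side 40 126 [432. 302.  48.] [413. 293.] [459. 323.]
side 55 131 [432. 303.  63.] [412. 294.] [459. 325.]
side 70 167 [433. 308.  78.] [412. 294.] [460. 342.]
side 85 126 [435. 314.  89.] [412. 293.] [460. 343.]
side 100 59 [435. 314. 107.] [427. 310.] [448. 323.]
side 115 55 [434. 313. 123.] [426. 306.] [444. 322.]
side 130 66 [434. 312. 137.] [424. 306.] [450. 322.]
side 145 80 [434. 312. 152.] [424. 304.] [448. 326.]
side 160 73 [435. 313. 167.] [423. 308.] [450. 323.]
side 175 80 [435. 312. 182.] [423. 306.] [449. 323.]
side 190 53 [437. 317. 193.] [424. 305.] [449. 334.]
side 4
top 7
top2 3
```

View pics/crop_side.png

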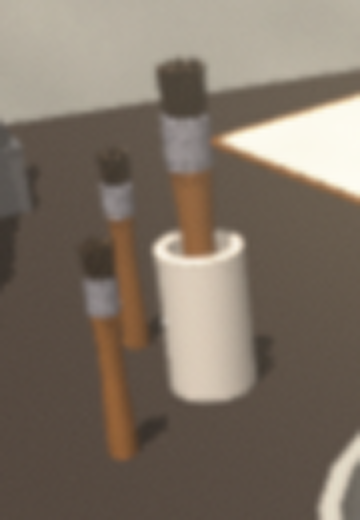

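View pics/crop_top.png

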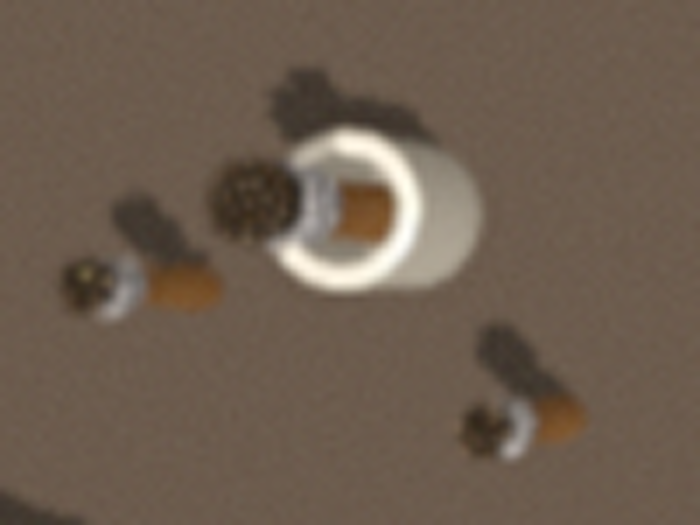

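View pics/crop_top2.png

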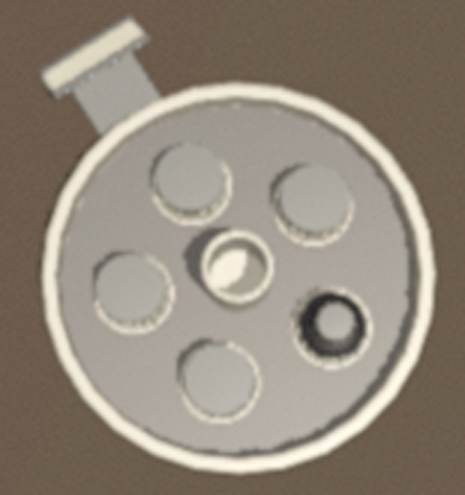

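The largest brush is confirmed: it is the thick one in the cup, at (218,180) in the side view. The two thin free-standing ones, at (197,228) and (201,205), are decoys. Next: clearances, lean and angles.

```bash
python3 - <<'E'
from h import *
t=load("a","top"); s=load("a","side")
from scipy.optimize import least_squares
def tri(pt,ps):
    def ray(c,p):
        R=c["R"];C=-R.T@c["t"];d=R.T@np.array([(p[0]-c["cx"])/c["fx"],(p[1]-c["cy"])/c["fy"],1]);return C,d/np.linalg.norm(d)
    C1,d1=ray(t,pt);C2,d2=ray(s,ps)
    A=np.c_[d1,-d2];k=np.linalg.lstsq(A,C2-C1,rcond=None)[0]
    a,b=C1+k[0]*d1,C2+k[1]*d2;return ((a+b)/2).round(1),np.linalg.norm(a-b).round(1)
# pixel centres: crop coords
T=lambda x,y:(150+x/7-.5,255+y/7-.5); S=lambda x,y:(170+x/4-.5,140+y/4-.5)
print("big top",tri(T(255,203),S(181,68)))
print("big ferrule/handle",tri(T(342,208),S(190,172)))
print("small1 top",tri(T(90,285),S(112,160)))
print("small2 top",tri(T(485,430),S(97,245)))
print("sm1 foot",plane(s,*S(135,345),0),"sm2 foot",plane(s,*S(122,457),0))
print("cup mouth top",plane(t,*T(347,210),90),"side",plane(s,*S(199,247),90))
# side view bristle-top plane
for z in(180,196):print(z,plane(t,*T(255,203),z),plane(s,*S(181,68),z))
T2=lambda x,y:(255+x/3-.5,145+y/3-.5)
ax=np.array([545.4,8.2])
# holder white card mask
fr=t["frame"].astype(int);m=np.zeros((480,640),np.uint8)
m[145:185,262:310]=(fr[145:185,262:310].sum(2)>480)
print("card",cv2.minAreaRect(np.argwhere(m)[:,::-1].astype(np.float32)),m.sum())
for nm,p,z in(("cardc",cv2.minAreaRect(np.argwhere(m)[:,::-1].astype(np.float32))[0],33),("cap",T2(338,323),81),("cupmouth",T2(237,267),107),("tongue",T2(118,95),8)):
    q=plane(t,*p,z)[:2]; d=q-ax; print(nm,q,np.hypot(*d),np.degrees(np.arctan2(d[1],d[0])))
for p in cv2.boxPoints(cv2.minAreaRect(np.argwhere(m)[:,::-1].astype(np.float32))): print(p,plane(t,*p,33))
print("spray",plane(s,407,440,0),plane(t,480,276,150),"carton",plane(t,475,162,90),"tape",plane(t,218,190,24))
E
```

```text
big top (array([435.7, 318.4, 193.7]), np.float64(1.5))
big ferrule/handle (array([433.6, 308.2, 137.6]), np.float64(2.5))
small1 top (array([411.7, 392.9, 120.6]), np.float64(0.4))
small2 top (array([365.7, 264.6, 124.2]), np.float64(1.2))
sm1 foot [ 4.10457057e+02  3.91018210e+02 -5.68434189e-14] sm2 foot [362.79820408 259.25619427   0.        ]
cup mouth top [435.49642297 319.09585973  90.        ] side [434.64411971 314.35516703  90.        ]
180 [435.43206262 322.70751419 180.        ] [448.93316413 360.38808232 180.        ]
196 [434.94490184 317.93855533 196.        ] [434.31978527 310.99828752 196.        ]
card ((292.12921142578125, 173.60675048828125), (32.753936767578125, 35.82793045043945), 57.9946174621582) 497
cardc [706.2179369  108.46644647] 189.5145617509713 31.942631893136344
cap [504.91951653 -67.70478393] 86.02444865167115 -118.07127163252967
cupmouth [546.22347035   9.28172503] 1.3594971349257416 52.71955493149359
tongue [705.92539522 106.20581962] 188.0785559006423 31.40538246139609
[268.25842 169.2135 ] [718.51951207 167.52819845  33.        ]
[298.64044 150.22473] [765.29504221  91.95666949  33.        ]
[316. 178.] [693.98234555  49.72149294  33.        ]
[285.61798 196.98877] [647.82529533 124.78494217  33.        ]
spray [ 453.23617434 -333.59815616    0.        ] [ 444.09099865 -302.00252521  150.        ] carton [ 710.83382347 -322.56445518   90.        ] tape [670.45873556 293.98522839  24.        ]
```

Call:
{"name": "arm_command", "arguments": {
  "commands": [
    [10,-16,20,0,60],
    [15,-25,20,0,60],
    [18,-29,16,0,60],
    [18,-29,8,0,60],
    [18,-29,0,0,60]
  ],
  "force": 25
}}

```text
time_s: 0.52
position: [341.6, 466.9, 232.7]
tcp_rot: [0.644, 3.073, 0.005]
ft_force: [0.6, -0.6, 0.2]
finger_gap: 64.3
```

Call:
{"name": "arm_command", "arguments": {
  "commands": [
    [18,-29,0,0,60],
    [18,-29,0,0,60],
    [18,-29,0,0,60],
    [18,-29,0,0,60],
    [18,-29,0,0,60]
  ]
}}

```text
time_s: 0.93
position: [430.7, 320.5, 230.7]
tcp_rot: [-0.645, -3.074, 0.001]
ft_force: [0.7, 1.0, 0.4]
finger_gap: 59.5
```

Call:
{"name": "arm_command", "arguments": {
  "commands": [
    [5,-7,0,0,60],
    [0,0,0,0,60],
    [0,0,0,0,60]
  ]
}}

```text
time_s: 1.18
position: [434.9, 315.7, 230.7]
tcp_rot: [-0.646, -3.073, -0.001]
ft_force: [-0.1, -0.1, -1.0]
finger_gap: 60.0
```

```bash
python3 - <<'E'
from h import *
o=grab("b"); print(env.observe()["position"],env.observe()["joint_pos"].round(2))
im=np.hstack([cv2.resize(o["side"]["frame"][90:240,150:290],None,fx=2.8,fy=2.8),cv2.resize(o["top"]["frame"][215:365,130:270],None,fx=2.8,fy=2.8)])
cv2.imwrite("pics/b_c.png",cv2.cvtColor(im,cv2.COLOR_RGB2BGR))
E
```

```text
[433.99417902 317.15244123 230.66392904] [-0.74  0.4   0.08  1.75 -0.04  1.    0.52]
```

View pics/b_c.png

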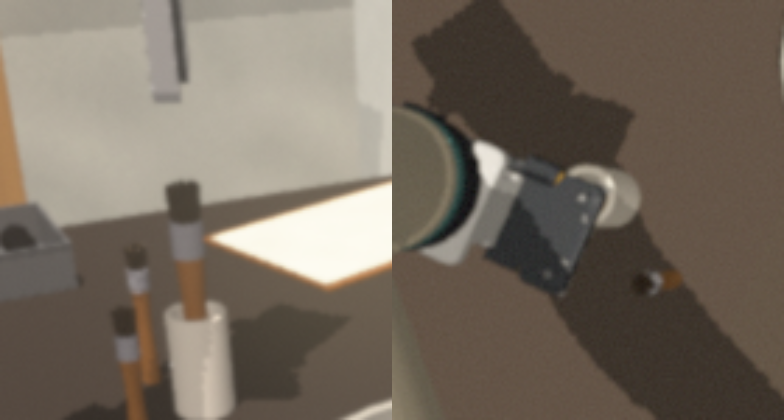

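```bash
python3 - <<'E'
from h import *
s=load("b","side")
d=np.array([np.cos(np.radians(66)),np.sin(np.radians(66)),0])
for k in(-36,0,36): print(k,proj(s,np.array([434.5,316.5,230.7])+k*d))
for z in (100,130,150,165,195): print(z,proj(s,[435,316,z]))
E
```

```text
-36 (np.float64(210.43708506882683), np.float64(144.7535617208503))
0 (np.float64(212.30695319360223), np.float64(139.9555716815833))
36 (np.float64(214.05487552600493), np.float64(135.47048857376342))
100 (np.float64(218.72718224495117), np.float64(196.90668340455971))
130 (np.float64(217.39220071998722), np.float64(184.48262622856564))
150 (np.float64(216.4802902908769), np.float64(175.99589656318113))
165 (np.float64(215.78447672333573), np.float64(169.5202806948662))
195 (np.float64(214.36129861831301), np.float64(156.2754186366424))
```

```bash
python3 - <<'E'
from h import *
s=load("b","side"); W=cloud(s)
print([ (v,W[v,208].round()) for v in range(100,165,5)])
a=load("a","side"); print(proj(a,[261,594.6,166])); Wa=cloud(a)
print([ (v,Wa[v,101].round()) for v in range(100,150,5)])
cv2.imwrite("pics/b_d.png",cv2.cvtColor(cv2.resize(s["frame"][40:180,140:300],None,fx=4,fy=4),cv2.COLOR_RGB2BGR))
t=load("b","top");Wt=cloud(t);print(proj(t,[434.5,316.5,230]))
E
```

```text
[(100, array([423., 276., 321.])), (105, array([422., 276., 311.])), (110, array([421., 279., 301.])), (115, array([420., 279., 292.])), (120, array([419., 277., 282.])), (125, array([420., 284., 271.])), (130, array([ 809., 1645.,  -92.])), (135, array([ 808., 1654., -121.])), (140, array([ 805., 1653., -146.])), (145, array([ 801., 1651., -172.])), (150, array([ 800., 1657., -200.])), (155, array([ 798., 1661., -228.])), (160, array([ 790., 1643., -249.]))]
(np.float64(112.07224197439356), np.float64(147.34490684969677))
[(100, array([ 306., 1188.,  177.])), (105, array([ 303., 1189.,  159.])), (110, array([251., 545., 268.])), (115, array([248., 539., 258.])), (120, array([246., 540., 247.])), (125, array([244., 538., 236.])), (130, array([241., 539., 224.])), (135, array([239., 539., 213.])), (140, array([ 277., 1186.,   37.])), (145, array([ 273., 1187.,   19.]))]
(np.float64(181.64473965429133), np.float64(283.2612559880336))
```

View pics/b_d.png

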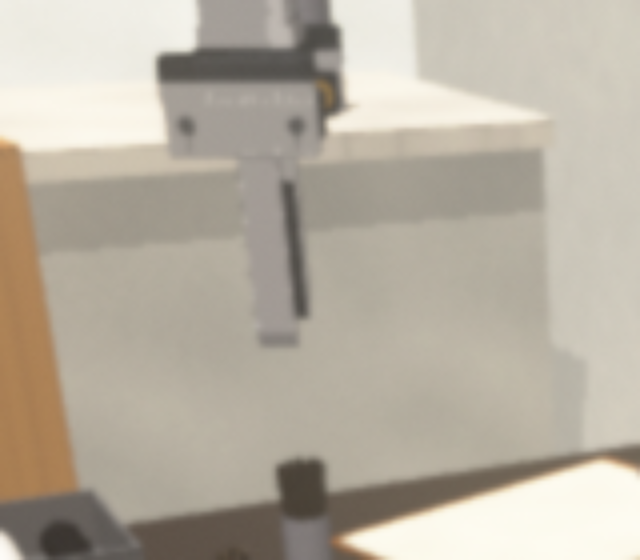

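The visible fingertips end at z≈268, but the reported TCP is at 230. x and y agree. I'll descend to a height that is safe under either reading, then look again.

Call:
{"name": "arm_command", "arguments": {
  "commands": [
    [0,0,-25,0,60],
    [0,0,-30,0,60],
    [0,0,-25,0,60],
    [0,0,-19,0,60],
    [0,0,0,0,60]
  ]
}}

```text
time_s: 1.7
position: [431.4, 315.3, 128.2]
tcp_rot: [-0.639, -3.07, 0.008]
ft_force: [-1.4, -0.2, -0.6]
finger_gap: 60.2
```

```bash
python3 - <<'E'
from h import *
o=grab("c"); ob=env.observe();print(ob["position"],ob["joint_pos"].round(2))
s=o["side"]; W=cloud(s)
print([ (v,W[v,209].round()) for v in range(120,190,5)])
cv2.imwrite("pics/c_d.png",cv2.cvtColor(cv2.resize(s["frame"][110:250,140:300],None,fx=4,fy=4),cv2.COLOR_RGB2BGR))
E
```

```text
[434.30000047 316.51040964 131.74346104] [-0.73  0.51  0.07  1.87 -0.05  0.76  0.53]
[(120, array([408., 233., 293.])), (125, array([408., 239., 282.])), (130, array([408., 241., 272.])), (135, array([416., 274., 254.])), (140, array([416., 275., 243.])), (145, array([415., 276., 233.])), (150, array([414., 278., 222.])), (155, array([412., 276., 212.])), (160, array([412., 279., 201.])), (165, array([411., 280., 190.])), (170, array([410., 280., 179.])), (175, array([538., 747.,  -3.])), (180, array([524., 703.,  -3.])), (185, array([510., 658.,  -2.]))]
```

View pics/c_d.png

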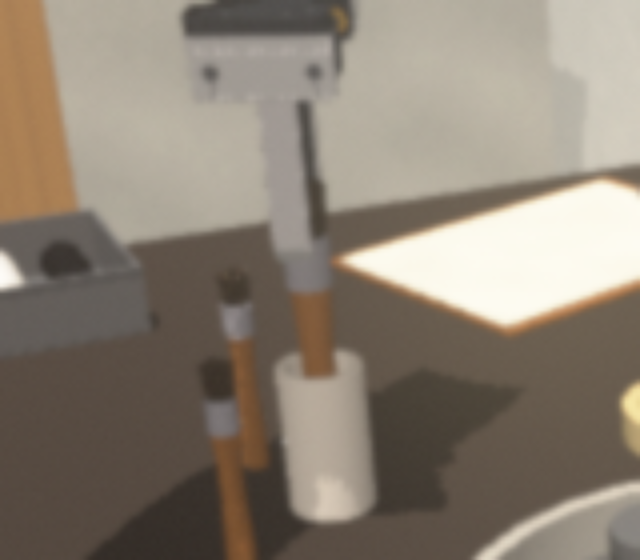

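The visible tip is now at about z 173, against a reported 132, and the finger body is clearly above the bristles. The reported z reads about 40 mm low, so I'll trust the image and descend in steps while watching the force.

Call:
{"name": "arm_command", "arguments": {
  "commands": [
    [0,0,-10,0,60],
    [0,0,-10,0,60],
    [0,0,0,0,60]
  ]
}}

```text
time_s: 2.05
position: [434.6, 315.0, 110.8]
tcp_rot: [-0.644, -3.074, 0.002]
ft_force: [0.7, -0.8, -0.7]
finger_gap: 60.0
```

Call:
{"name": "arm_command", "arguments": {
  "commands": [
    [0,0,-10,0,60],
    [0,0,-6,0,60],
    [0,0,0,0,60]
  ]
}}

```text
time_s: 2.3
position: [434.5, 314.5, 94.6]
tcp_rot: [-0.645, -3.073, 0.003]
ft_force: [0.6, -0.8, 0.6]
finger_gap: 60.1
```

```bash
python3 - <<'E'
from h import *
o=grab("d"); ob=env.observe();print(ob["position"],ob["ft_force"])
s=o["side"]; W=cloud(s)
print([ (v,W[v,209].round()) for v in range(145,200,5)])
cv2.imwrite("pics/d_d.png",cv2.cvtColor(cv2.resize(s["frame"][110:250,140:300],None,fx=4,fy=4),cv2.COLOR_RGB2BGR))
E
```

```text
[435.23970923 314.98117835  95.60120091] [0.03719465 0.11436808 0.24371859]
[(145, array([404., 239., 244.])), (150, array([403., 240., 234.])), (155, array([413., 278., 212.])), (160, array([412., 280., 200.])), (165, array([411., 278., 190.])), (170, array([553., 793.,  -3.])), (175, array([536., 741.,  -1.])), (180, array([524., 703.,  -3.])), (185, array([511., 661.,  -3.])), (190, array([498., 622.,  -3.])), (195, array([485., 579.,  -1.]))]
```

View pics/d_d.png

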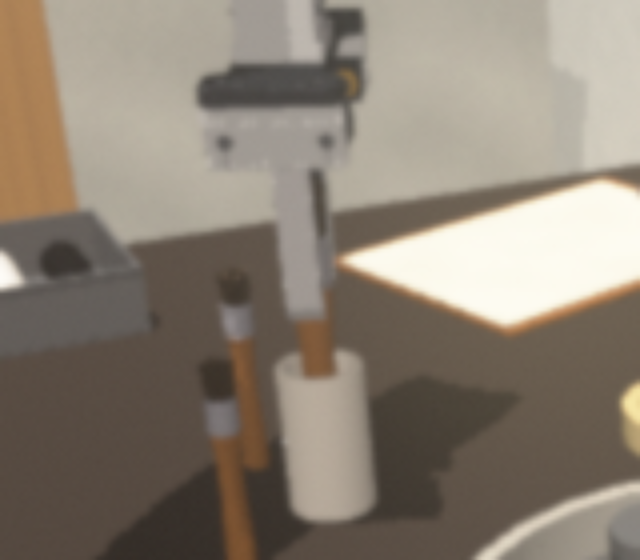

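The fingertips (tip row ≈189) now straddle the ferrule and the body is clear above the bristles. Closing.

Call:
{"name": "arm_command", "arguments": {
  "commands": [
    [0,0,0,0,40],
    [0,0,0,0,30],
    [0,0,0,0,15],
    [0,0,0,0,15],
    [0,0,0,0,15]
  ],
  "force": 25
}}

```text
time_s: 2.82
position: [435.5, 315.3, 96.1]
tcp_rot: [0.645, 3.074, 0.001]
ft_force: [-0.1, 0.2, 0.0]
finger_gap: 30.1
```

Call:
{"name": "arm_command", "arguments": {
  "commands": [
    [0,0,0,0,15],
    [0,0,5,0,15],
    [0,0,10,0,15],
    [0,0,15,0,15],
    [0,0,15,0,15]
  ]
}}

```text
time_s: 3.23
position: [435.1, 315.0, 141.9]
tcp_rot: [-0.645, -3.074, 0.001]
ft_force: [0.4, 0.4, -1.4]
finger_gap: 25.4
```

```bash
python3 - <<'E'
from h import *
o=grab("e"); ob=env.observe();print(ob["position"],ob["ft_force"],ob["finger_gap"])
s=o["side"]; W=cloud(s)
cv2.imwrite("pics/e_d.png",cv2.cvtColor(cv2.resize(s["frame"][110:250,140:300],None,fx=4,fy=4),cv2.COLOR_RGB2BGR))
E
```

```text
[436.99038886 316.32962454 143.55787851] [ 0.39453103  0.2776099  -0.89770806] 25.415397144772946
```

View pics/e_d.png

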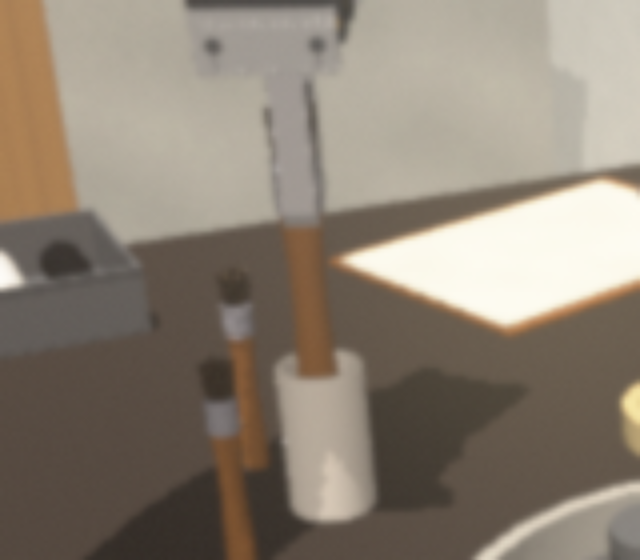

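The gap is 25.4 mm, which matches the ferrule. The brush is rising and the cup has stayed put, so I'll keep lifting.

Call:
{"name": "arm_command", "arguments": {
  "commands": [
    [0,0,18,0,15],
    [0,0,18,0,15],
    [0,0,18,0,15],
    [0,0,18,0,15],
    [0,0,18,0,15]
  ]
}}

```text
time_s: 3.75
position: [434.8, 314.8, 231.2]
tcp_rot: [-0.645, -3.074, 0.001]
ft_force: [0.3, 0.2, -0.7]
finger_gap: 25.6
```

Call:
{"name": "arm_command", "arguments": {
  "commands": [
    [0,0,5,0,15],
    [0,0,0,0,15],
    [0,0,0,0,15]
  ]
}}

```text
time_s: 4.0
position: [434.8, 314.8, 235.0]
tcp_rot: [-0.645, -3.074, 0.001]
ft_force: [-0.3, 0.7, -1.1]
finger_gap: 26.1
```

```bash
python3 - <<'E'
from h import *
o=grab("f"); ob=env.observe();print(ob["position"],ob["ft_force"],ob["finger_gap"])
s=o["side"]
cv2.imwrite("pics/f_d.png",cv2.cvtColor(cv2.resize(s["frame"][70:250,140:340],None,fx=3.2,fy=3.2),cv2.COLOR_RGB2BGR))
E
```

```text
[434.48771474 314.60188267 234.49839563] [-0.21720507  0.04432883 -0.89109123] 25.508775916418415
```

View pics/f_d.png

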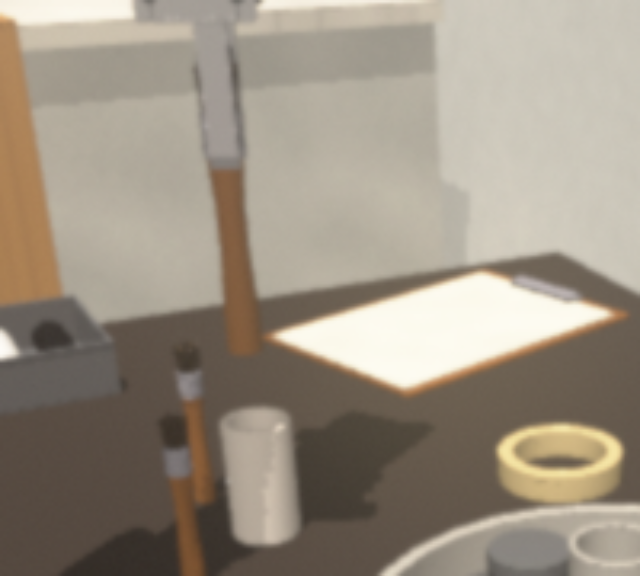

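View pics/f_top.png

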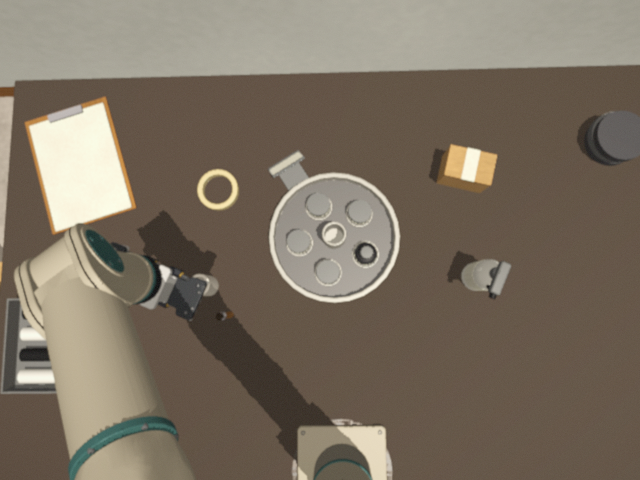

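The brush is out, hanging nearly vertical with its foot at about z 146, and the cup is still standing. Now I'll carry it over the tool cup, about (+111, -306).

Call:
{"name": "arm_command", "arguments": {
  "commands": [
    [4,-10,0,0,15],
    [7,-20,0,0,15],
    [9,-26,0,0,15],
    [10,-28,0,0,15],
    [10,-28,0,0,15]
  ]
}}

```text
time_s: 4.52
position: [475.3, 201.0, 235.1]
tcp_rot: [-0.645, -3.074, 0.002]
ft_force: [1.1, -0.2, -0.3]
finger_gap: 25.7
```

Call:
{"name": "arm_command", "arguments": {
  "commands": [
    [10,-28,0,0,15],
    [10,-28,0,0,15],
    [10,-28,0,0,15],
    [10,-28,0,0,15],
    [10,-28,0,0,15]
  ]
}}

```text
time_s: 4.93
position: [525.1, 60.6, 235.1]
tcp_rot: [-0.646, -3.073, 0.002]
ft_force: [0.8, -0.2, -1.2]
finger_gap: 25.6
```

Call:
{"name": "arm_command", "arguments": {
  "commands": [
    [9,-26,0,0,15],
    [7,-18,0,0,15],
    [4,-10,0,0,15],
    [1,0,0,0,15],
    [0,0,0,0,15]
  ]
}}

```text
time_s: 5.35
position: [546.0, 9.4, 235.3]
tcp_rot: [-0.646, -3.073, -0.001]
ft_force: [0.6, 1.3, -0.5]
finger_gap: 25.4
```

```bash
python3 - <<'E'
from h import *
o=grab("g"); ob=env.observe();print(ob["position"],ob["tcp_rot"],ob["finger_gap"],ob["joint_pos"].round(2))
s=o["side"]
cv2.imwrite("pics/g_d.png",cv2.cvtColor(cv2.resize(s["frame"][130:310,240:430],None,fx=3.2,fy=3.2),cv2.COLOR_RGB2BGR))
print(proj(s,[545.7,8.7,107]),proj(s,[545.7,8.7,146]),proj(s,[545.7,8.7,275]))
E
```

```text
[545.78840943  11.0553829  235.55564774] [-6.41630303e-01 -3.07415100e+00 -1.42881263e-03] 25.61679067538409 [-0.18  0.41  0.16  1.72 -0.08  1.02  1.17]
(np.float64(330.98766000802226), np.float64(239.01576579000033)) (np.float64(331.4840723459195), np.float64(219.98442521142806)) (np.float64(333.30701814707663), np.float64(150.09675371426835))
```

View pics/g_d.png

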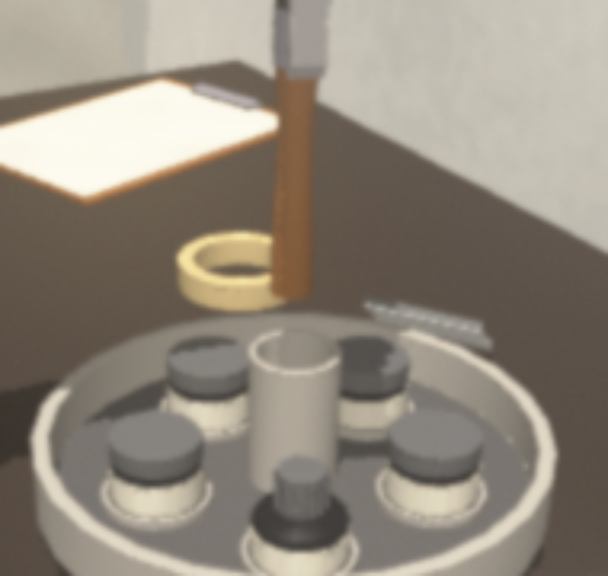

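View pics/g_top.png

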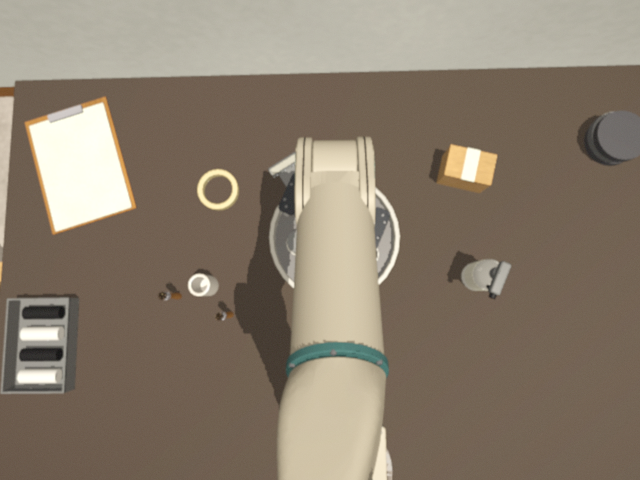

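The foot (331,219) is centred over the cup mouth (331.5,239), as predicted. Lowering.

Call:
{"name": "arm_command", "arguments": {
  "commands": [
    [0,0,-12,0,15],
    [0,0,-16,0,15],
    [0,0,-16,0,15],
    [0,0,-14,0,15],
    [0,0,-6,0,15]
  ]
}}

```text
time_s: 5.87
position: [544.6, 11.2, 170.2]
tcp_rot: [-0.64, -3.072, 0.0]
ft_force: [-0.6, 0.6, -0.3]
finger_gap: 25.7
```

Call:
{"name": "arm_command", "arguments": {
  "commands": [
    [0,0,-12,0,15],
    [0,0,-14,0,15],
    [0,0,-12,0,15],
    [0,0,-6,0,15],
    [0,0,0,0,15]
  ]
}}

```text
time_s: 6.28
position: [545.4, 10.2, 127.0]
tcp_rot: [-0.643, -3.073, 0.0]
ft_force: [-0.5, 0.7, -1.4]
finger_gap: 25.8
```

```bash
python3 - <<'E'
from h import *
o=grab("i"); ob=env.observe();print(ob["position"],ob["ft_force"],ob["finger_gap"])
s=o["side"]
cv2.imwrite("pics/i_d.png",cv2.cvtColor(cv2.resize(s["frame"][110:310,220:430],None,fx=2.9,fy=2.9),cv2.COLOR_RGB2BGR))
E
```

```text
[546.63603575   9.74268472 128.34414602] [-0.24764702  0.28885386 -0.44774577] 25.495793296828314
```

View pics/i_d.png

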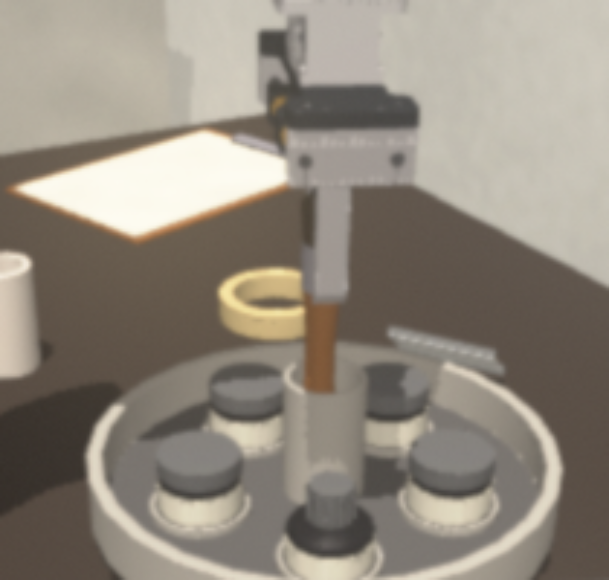

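Call:
{"name": "arm_command", "arguments": {
  "commands": [
    [0,0,-6,0,15],
    [0,0,-3,0,15],
    [0,0,-1,0,15],
    [0,0,0,0,15]
  ]
}}

```text
time_s: 6.72
position: [546.1, 9.2, 117.7]
tcp_rot: [-0.645, -3.074, 0.0]
ft_force: [0.2, -0.1, -0.7]
finger_gap: 25.6
```

Call:
{"name": "arm_command", "arguments": {
  "commands": [
    [0,0,-1,0,15],
    [0,0,-1,0,15],
    [0,0,0,0,15]
  ]
}}

```text
time_s: 6.97
position: [546.6, 9.1, 116.1]
tcp_rot: [0.645, 3.074, 0.0]
ft_force: [0.5, -0.1, -0.3]
finger_gap: 24.9
```

Call:
{"name": "arm_command", "arguments": {
  "commands": [
    [0,0,-1,0,15],
    [0,0,-1,0,15],
    [0,0,0,0,15]
  ]
}}

```text
time_s: 7.22
position: [547.8, 9.0, 115.9]
tcp_rot: [0.645, 3.072, 0.001]
ft_force: [-1.2, -0.5, 13.4]
finger_gap: 25.4
```

Contact with the floor: 13 N upward. I'll back off 1 mm, open slowly, and lift straight up.

Call:
{"name": "arm_command", "arguments": {
  "commands": [
    [0,0,1,0,15],
    [0,0,0,0,28],
    [0,0,0,0,34],
    [0,0,0,0,50],
    [0,0,0,0,60]
  ]
}}

```text
time_s: 7.63
position: [546.2, 9.1, 114.6]
tcp_rot: [-0.645, -3.074, 0.0]
ft_force: [-0.4, 1.0, 0.1]
finger_gap: 44.0
```

Call:
{"name": "arm_command", "arguments": {
  "commands": [
    [0,0,0,0,60],
    [0,0,10,0,60],
    [0,0,18,0,60],
    [0,0,25,0,60],
    [0,0,30,0,60]
  ]
}}

```text
time_s: 8.05
position: [545.1, 9.1, 198.3]
tcp_rot: [-0.645, -3.072, 0.001]
ft_force: [-0.2, 0.7, -0.7]
finger_gap: 60.2
```

Call:
{"name": "arm_command", "arguments": {
  "commands": [
    [0,0,30,0,60],
    [0,0,20,0,60],
    [0,0,0,0,60]
  ]
}}

```text
time_s: 8.3
position: [549.5, 9.1, 253.1]
tcp_rot: [0.644, 3.066, 0.004]
ft_force: [1.4, -0.2, -0.6]
finger_gap: 59.7
```

```bash
python3 - <<'E'
from h import *
o=grab("j"); ob=env.observe();print(ob["position"],ob["ft_force"],ob["finger_gap"])
s=o["side"]
cv2.imwrite("pics/j_d.png",cv2.cvtColor(cv2.resize(s["frame"][110:310,220:430],None,fx=2.9,fy=2.9),cv2.COLOR_RGB2BGR))
print(proj(s,[545.7,8.7,216]))
E
```

```text
[546.64698192   9.1768231  248.8312009 ] [-0.61864894 -0.03363824 -0.84346306] 59.8692081411979
(np.float64(332.4364070952979), np.float64(183.47403742170846))
```

View pics/j_d.png

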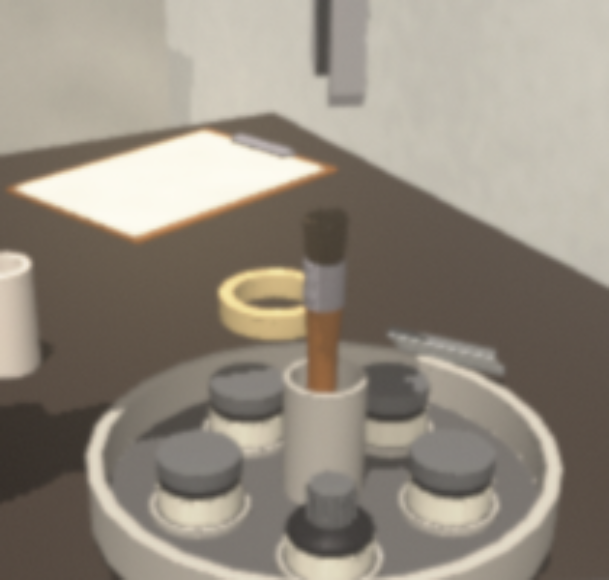

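The brush stands upright in the tool cup and the fingers are clear above it. Next I go to the rim at table angle -25° (681.7, -54.9) with the jaws radial (yaw -25°). A 150° sweep from there ends at 125°, away from the front.

Call:
{"name": "arm_command", "arguments": {
  "commands": [
    [6,-3,0,-7,60],
    [10,-5,0,-7,60],
    [11,-5,0,-7,60],
    [11,-5,0,-7,60],
    [11,-5,0,-7,60]
  ]
}}

```text
time_s: 8.82
position: [594.6, -14.0, 246.3]
tcp_rot: [-1.547, -2.731, 0.003]
ft_force: [-0.1, -0.9, -0.1]
finger_gap: 59.9
```

Call:
{"name": "arm_command", "arguments": {
  "commands": [
    [11,-5,0,-7,50],
    [11,-5,0,-7,50],
    [11,-5,0,-7,40],
    [11,-5,0,-7,36],
    [11,-5,0,-7,36]
  ]
}}

```text
time_s: 9.23
position: [649.7, -38.9, 246.0]
tcp_rot: [-2.297, -2.14, 0.004]
ft_force: [0.4, 0.3, 0.3]
finger_gap: 36.4
```

Call:
{"name": "arm_command", "arguments": {
  "commands": [
    [11,-5,0,-7,36],
    [11,-5,0,-7,36],
    [10,-6,0,-7,36],
    [0,0,0,0,36],
    [0,0,0,0,36]
  ]
}}

```text
time_s: 9.65
position: [681.2, -55.0, 245.9]
tcp_rot: [-2.642, -1.697, 0.005]
ft_force: [0.1, 0.2, 0.4]
finger_gap: 36.0
```

```bash
python3 - <<'E'
from h import *
ob=env.observe();print(ob["position"],ob["tcp_rot"],ob["finger_gap"],ob["joint_pos"].round(2))
r=ob["tcp_rot"];print(2*np.degrees(np.arctan2(r[1],r[0]))-90)
E
```

```text
[681.2459839  -55.01626288 245.88656498] [-2.64185798 -1.6972045   0.00508264] 36.00431967768603 [-0.25  0.67  0.56  1.31 -0.36  1.26 -0.11]
-384.5643209112629
```

Call:
{"name": "arm_command", "arguments": {
  "commands": [
    [0,0,-20,0,36],
    [0,0,-32,0,36],
    [0,0,-35,0,36],
    [0,0,-35,0,36],
    [0,0,-30,0,36]
  ]
}}

```text
time_s: 10.07
position: [680.2, -53.6, 93.4]
tcp_rot: [-2.64, -1.698, 0.002]
ft_force: [0.7, -0.6, 0.0]
finger_gap: 35.9
```

Call:
{"name": "arm_command", "arguments": {
  "commands": [
    [0,0,-20,0,36],
    [0,0,-10,0,36],
    [0,0,0,0,36]
  ]
}}

```text
time_s: 10.32
position: [679.6, -53.8, 63.2]
tcp_rot: [-2.64, -1.695, 0.006]
ft_force: [0.3, -0.6, 0.2]
finger_gap: 36.2
```

```bash
python3 - <<'E'
from h import *
o=grab("k"); ob=env.observe();print(ob["position"],ob["tcp_rot"],ob["finger_gap"],ob["joint_pos"].round(2))
s=o["side"]
cv2.imwrite("pics/k_d.png",cv2.cvtColor(cv2.resize(s["frame"][110:330,230:500],None,fx=2.7,fy=2.7),cv2.COLOR_RGB2BGR))
p=ob["position"]
for k in (-18,18):
  d=np.array([np.cos(np.radians(-24.6)),np.sin(np.radians(-24.6)),0])*k
  for z in(p[2],p[2]+41): q=proj(s,[p[0]+d[0],p[1]+d[1],z]); print(k,z,q,((q[0]-230)*2.7,(q[1]-110)*2.7))
E
```

```text
[682.61829578 -54.79248068  66.75059242] [2.64389871e+00 1.69612299e+00 1.12908946e-03] 35.988294940867064 [-0.22  0.84  0.48  1.51 -0.45  0.91 -0.02]
-18 66.75059241656415 (np.float64(399.3046605874207), np.float64(255.14534913519634)) (np.float64(457.12258358603594), np.float64(391.89244266503016))
-18 107.75059241656415 (np.float64(401.4385938238395), np.float64(236.26437903783807)) (np.float64(462.88420332436664), np.float64(340.9138234021628))
18 66.75059241656415 (np.float64(417.5694442705123), np.float64(254.39876154944713)) (np.float64(506.4374995303832), np.float64(389.8766561835073))
18 107.75059241656415 (np.float64(420.12876015500035), np.float64(235.57920833051156)) (np.float64(513.347652418501), np.float64(339.06386249238125))
```

View pics/k_d.png

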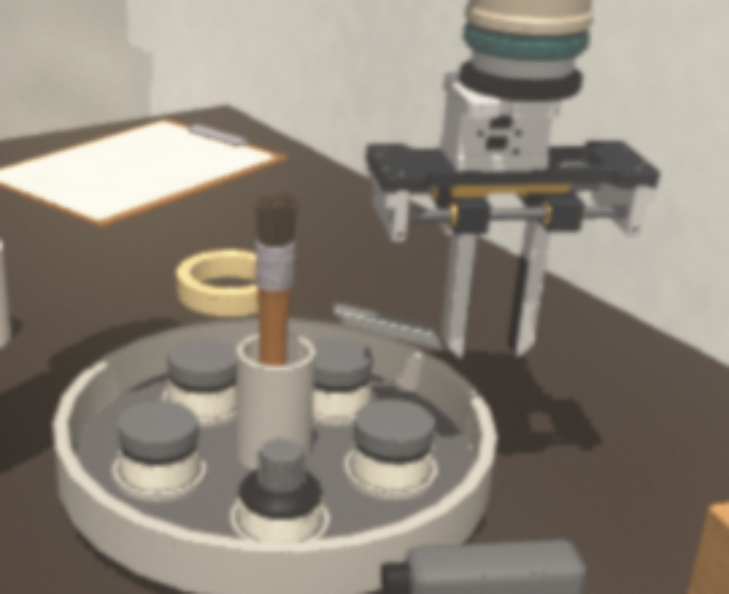

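View pics/k_top.png

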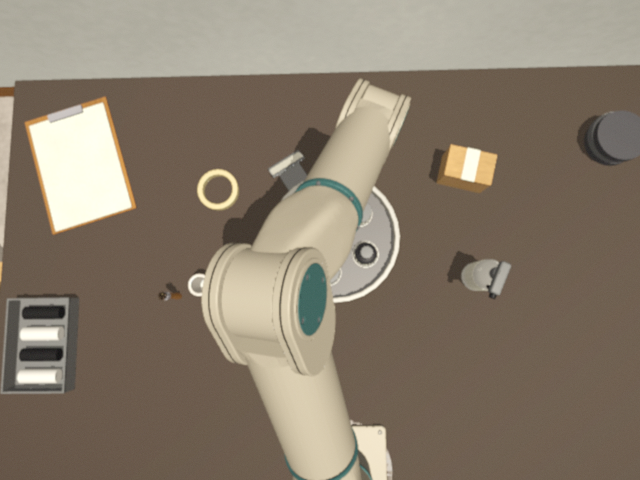

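```bash
python3 - <<'E'
from h import *
s=load("k","side"); W=cloud(s)
for u in (398,399,400,421,422,423):
  print(u,[(v,W[v,u].round()) for v in range(222,246,3)])
E
```

```text
398 [(222, array([651., -51., 142.])), (225, array([651., -52., 137.])), (228, array([653., -51., 130.])), (231, array([653., -51., 124.])), (234, array([654., -50., 117.])), (237, array([654., -51., 111.])), (240, array([654., -52., 105.])), (243, array([782.,  88.,  -3.]))]
399 [(222, array([654., -50., 142.])), (225, array([651., -54., 138.])), (228, array([653., -53., 131.])), (231, array([654., -53., 124.])), (234, array([655., -52., 118.])), (237, array([655., -53., 112.])), (240, array([655., -54., 106.])), (243, array([783.,  86.,  -2.]))]
400 [(222, array([655., -52., 142.])), (225, array([656., -51., 135.])), (228, array([656., -52., 130.])), (231, array([657., -52., 123.])), (234, array([658., -52., 117.])), (237, array([657., -54., 112.])), (240, array([658., -53., 105.])), (243, array([784.,  83.,  -1.]))]
421 [(222, array([697., -62., 137.])), (225, array([697., -62., 130.])), (228, array([696., -65., 126.])), (231, array([694., -68., 121.])), (234, array([693., -70., 116.])), (237, array([694., -70., 110.])), (240, array([695., -70., 103.])), (243, array([831.,  63.,  -3.]))]
422 [(222, array([698., -63., 137.])), (225, array([697., -66., 132.])), (228, array([695., -69., 128.])), (231, array([696., -69., 121.])), (234, array([696., -69., 115.])), (237, array([695., -72., 110.])), (240, array([695., -73., 104.])), (243, array([829.,  59.,  -1.]))]
423 [(222, array([694., -70., 140.])), (225, array([695., -70., 134.])), (228, array([694., -71., 129.])), (231, array([697., -70., 121.])), (234, array([696., -72., 117.])), (237, array([696., -73., 110.])), (240, array([698., -72., 103.])), (243, array([833.,  59.,  -2.]))]
```

The tips are at z≈102 by depth and straddle the rim radially (centre at pixel x≈410, as predicted). Descending 66 mm in controlled steps.

Call:
{"name": "arm_command", "arguments": {
  "commands": [
    [0,0,-15,0,36],
    [0,0,-20,0,36],
    [0,0,-15,0,36],
    [0,0,-10,0,36],
    [0,0,0,0,36]
  ]
}}

```text
time_s: 10.83
position: [681.8, -54.6, 5.4]
tcp_rot: [-2.644, -1.695, 0.001]
ft_force: [-0.1, -0.4, -0.3]
finger_gap: 35.7
```

Call:
{"name": "arm_command", "arguments": {
  "commands": [
    [0,0,-4,0,36],
    [0,0,-2,0,36],
    [0,0,0,0,36]
  ]
}}

```text
time_s: 11.08
position: [683.0, -54.9, 0.6]
tcp_rot: [2.645, 1.694, 0.002]
ft_force: [-0.6, 0.2, -0.3]
finger_gap: 36.3
```

```bash
python3 - <<'E'
from h import *
o=grab("l"); ob=env.observe();print(ob["position"],ob["ft_force"],ob["finger_gap"])
s=o["side"]
W=cloud(s)
for u in (398,400,403): print(u,[(v,W[v,u].round()) for v in range(238,275,4)])
cv2.imwrite("pics/l_d.png",cv2.cvtColor(cv2.resize(s["frame"][150:330,250:480],None,fx=3.2,fy=3.2),cv2.COLOR_RGB2BGR))
E
```

```text
[682.91095856 -54.92510797   0.68391907] [-1.05372882 -0.42605456  0.34341691] 35.563552122476914
398 [(238, array([653., -54., 111.])), (242, array([655., -52., 101.])), (246, array([655., -53.,  93.])), (250, array([657., -53.,  83.])), (254, array([657., -53.,  75.])), (258, array([658., -53.,  66.])), (262, array([658., -55.,  58.])), (266, array([660., -54.,  48.])), (270, array([660., -55.,  39.])), (274, array([670., -46.,  22.]))]
400 [(238, array([657., -55., 110.])), (242, array([659., -54., 101.])), (246, array([659., -54.,  92.])), (250, array([660., -54.,  83.])), (254, array([660., -56.,  75.])), (258, array([662., -55.,  66.])), (262, array([663., -55.,  56.])), (266, array([662., -57.,  49.])), (270, array([684., -35.,  21.])), (274, array([674., -47.,  21.]))]
403 [(238, array([664., -55., 108.])), (242, array([795.,  86.,  -2.])), (246, array([782.,  70.,  -2.])), (250, array([770.,  56.,  -2.])), (254, array([692., -29.,  53.])), (258, array([684., -39.,  51.])), (262, array([683., -41.,  43.])), (266, array([681., -45.,  37.])), (270, array([682., -46.,  27.])), (274, array([680., -49.,  21.]))]
```

View pics/l_d.png

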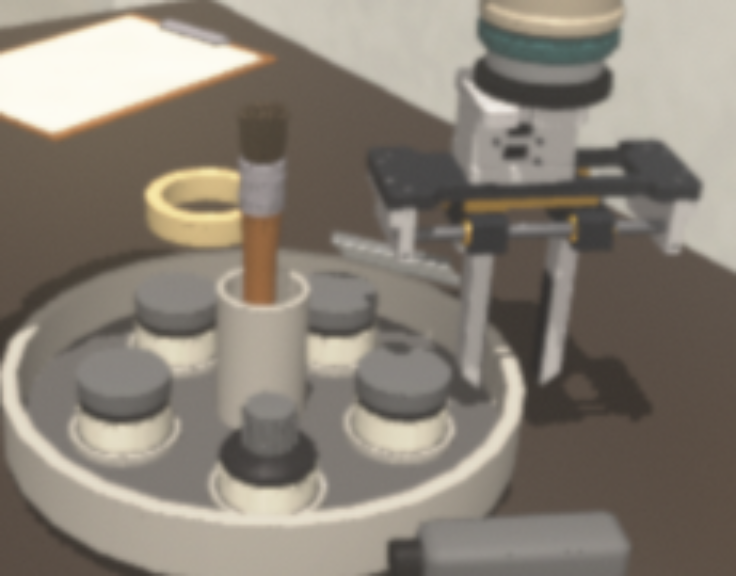

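One finger is inside the rim and one outside, with tips at z≈36. I'll go 5 mm lower and close.

Call:
{"name": "arm_command", "arguments": {
  "commands": [
    [0,0,-3,0,36],
    [0,0,-2,0,36],
    [0,0,0,0,24],
    [0,0,0,0,12],
    [0,0,0,0,2]
  ],
  "force": 35
}}

```text
time_s: 11.6
position: [682.3, -54.9, -5.2]
tcp_rot: [-2.645, -1.695, 0.0]
ft_force: [-0.1, -0.1, 0.3]
finger_gap: 19.2
```

Call:
{"name": "arm_command", "arguments": {
  "commands": [
    [0,0,0,0,2],
    [0,0,0,0,2],
    [0,0,0,0,2]
  ]
}}

```text
time_s: 11.85
position: [682.4, -53.3, -5.1]
tcp_rot: [-2.644, -1.693, -0.002]
ft_force: [-0.6, 2.7, 0.2]
finger_gap: 11.4
```

```bash
python3 - <<'E'
from h import *
o=grab("m"); ob=env.observe();print(ob["position"],ob["tcp_rot"],ob["ft_force"],ob["ft_torque"],ob["finger_gap"])
t=o["top"]; a=load("a","top")
ax=np.array([545.7,8.5])
# holder direction: card mask in original top view
ROI=(255,140,60,50); x,y,w,h=ROI
f=cv2.resize(a["frame"][y:y+h,x:x+w],None,fx=12,fy=12,interpolation=cv2.INTER_CUBIC)
cv2.imwrite("pics/m_card.png",cv2.cvtColor(f,cv2.COLOR_RGB2BGR))
print(a["frame"][163,280:292].tolist())
E
```

```text
[682.38675041 -53.37577545  -5.13636243] [-2.64402268e+00 -1.69367656e+00 -1.53412727e-03] [0.43472398 3.8689856  0.47708942] [ 0.77134772  0.16007414 -0.41478017] 11.410237686138473
[[206, 200, 180], [216, 210, 189], [220, 213, 192], [222, 216, 193], [223, 216, 194], [222, 216, 194], [222, 215, 193], [221, 214, 192], [220, 213, 192], [216, 209, 186], [203, 197, 177], [178, 171, 155]]
```

View pics/m_card.png

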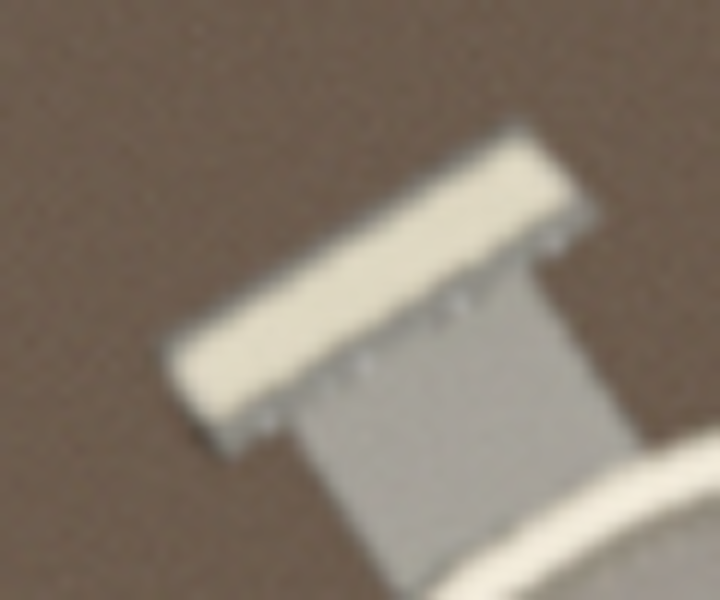

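View pics/m_side.png

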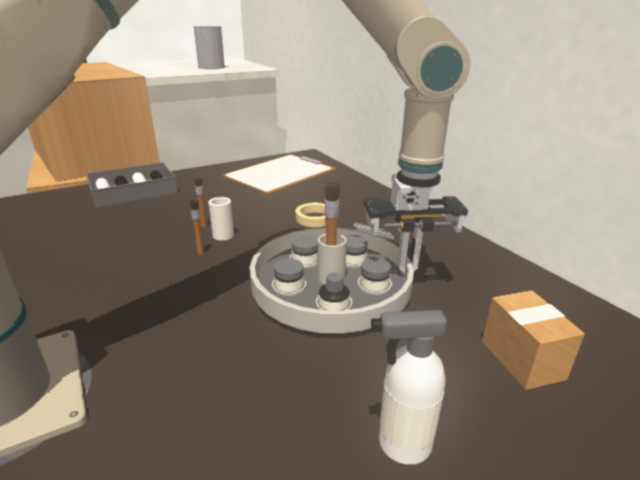

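```bash
python3 - <<'E'
from h import *
a=load("a","top"); ax=np.array([545.7,8.5])
P=lambda x,y,z:plane(a,255+x/12-.5,140+y/12-.5,z)[:2]
an=lambda d:np.degrees(np.arctan2(d[1],d[0]))
l0,l1,r0,r1=P(290,415,8),P(395,590,8),P(525,260,8),P(645,445,8)
print("edges dir",an(l0-l1),an(r0-r1))
m0=(l0+r0)/2
# centreline offset: signed distances of the edges from axis along normal
for th in(31,31.5,32,32.5):
  n=np.array([-np.sin(np.radians(th)),np.cos(np.radians(th))]); print(th,(l0-ax)@n,(l1-ax)@n,(r0-ax)@n,(r1-ax)@n)
for z in(8,40):
  for nm,p,q in(("outer",(165,345),(520,125)),("inner",(225,450),(590,215))):
    A,B=P(*p,z),P(*q,z); print(z,nm,A-ax,B-ax,"normal",an(A-B)-90,"mid",an((A+B)/2-ax),np.hypot(*((A+B)/2-ax)))
# jar angle from cap, refined by lids
g=a["frame"]
W=cloud(a);k=(abs(W[...,2]-79)<5)&(np.hypot(W[...,0]-505,W[...,1]+67)<16)
c=np.nanmedian(W[k][:,:2],0);print("cap cloud",k.sum(),c,an(c-ax))
for (x,y) in((192,177),(314,202),(134,288),(220,380)):
  q=plane(a,255+x/3-.5,145+y/3-.5,67)[:2];print("lid",q,np.hypot(*(q-ax)),an(q-ax),(an(q-ax)+118.1)%72)
E
```

```text
edges dir 30.051899376913813 31.667610117271234
31 30.85623356287639 31.58084898555836 -28.403661993790006 -28.95589941566696
31.5 28.99967568521129 30.106364355939753 -30.277320727216285 -30.41596832876822
32 27.140909369965968 28.629587010113926 -32.148673725445775 -31.873720948121015
32.5 25.280076169391805 27.15062941039332 -34.01757847770243 -33.329046260219506
8 outer [181.96489374 162.29700223] [228.0812706   87.14662537] normal 31.535552277044573 mid 31.313428802157624 239.97915547283696
8 inner [159.10156875 149.64735106] [208.2301274   72.52345677] normal 32.49747358371786 mid 31.166530687882787 214.64647845472822
40 outer [173.38734597 158.14173833] [218.28198654  84.98227984] normal 31.535552277044502 mid 31.829444024877994 230.49628751928645
40 inner [151.1297267  145.82720754] [198.95674896  70.74651495] normal 32.49747358371786 mid 31.74214579700852 205.83046283298071
cap cloud 108 [505.25227814 -65.3639159 ] -118.70501838737684
lid [623.65525279  43.49223685] 85.44868681380419 24.174164143874183 70.27416414387417
lid [601.94199095 -52.27554307] 82.8059670686279 -47.218672270931265 70.88132772906873
lid [536.05973863  90.06889918] 82.13659326649622 96.74026430507901 70.84026430507902
lid [463.14650113  23.74699298] 83.9496930927312 169.53583103412035 71.63583103412032
```

The holder direction is ≈31.5° and the jar is at ≈-118.6°, so the table must turn about +150° (counter-clockwise). I'll work out the arc steps.

```bash
cat > arc.py <<'E'
import numpy as np,sys
def arc(p0,steps,r=150.0):
    p=p0;x=r*np.cos(np.radians(p));y=r*np.sin(np.radians(p));cx,cy=x,y
    for i,s in enumerate(steps):
        p+=s;X=r*np.cos(np.radians(p));Y=r*np.sin(np.radians(p))
        dx=round(X-cx,1);dy=round(Y-cy,1);cx+=dx;cy+=dy
        print([dx,dy,0,s,2],end=",\n" if i%5==4 else ", ")
    print("end",p)
E
python3 -c "
from arc import arc
arc(-24.8,[1,2]+[3]*45+[2,2,1,1,0])"
```

```text
[np.float64(1.1), np.float64(2.4), 0, 1, 2], [np.float64(2.0), np.float64(4.8), 0, 2, 2], [np.float64(2.7), np.float64(7.4), 0, 3, 2], [np.float64(2.4), np.float64(7.5), 0, 3, 2], [np.float64(1.9), np.float64(7.6), 0, 3, 2],
[np.float64(1.5), np.float64(7.7), 0, 3, 2], [np.float64(1.2), np.float64(7.8), 0, 3, 2], [np.float64(0.7), np.float64(7.8), 0, 3, 2], [np.float64(0.3), np.float64(7.8), 0, 3, 2], [np.float64(-0.1), np.float64(7.9), 0, 3, 2],
[np.float64(-0.5), np.float64(7.8), 0, 3, 2], [np.float64(-0.9), np.float64(7.8), 0, 3, 2], [np.float64(-1.3), np.float64(7.8), 0, 3, 2], [np.float64(-1.7), np.float64(7.6), 0, 3, 2], [np.float64(-2.2), np.float64(7.6), 0, 3, 2],
[np.float64(-2.5), np.float64(7.4), 0, 3, 2], [np.float64(-2.9), np.float64(7.3), 0, 3, 2], [np.float64(-3.3), np.float64(7.1), 0, 3, 2], [np.float64(-3.6), np.float64(7.0), 0, 3, 2], [np.float64(-4.0), np.float64(6.7), 0, 3, 2],
[np.float64(-4.4), np.float64(6.6), 0, 3, 2], [np.float64(-4.7), np.float64(6.3), 0, 3, 2], [np.float64(-5.0), np.float64(6.0), 0, 3, 2], [np.float64(-5.3), np.float64(5.8), 0, 3, 2], [np.f
[... 605 characters left out ...]
-7.8), np.float64(0.7), 0, 3, 2], [np.float64(-7.9), np.float64(0.3), 0, 3, 2], [np.float64(-7.8), np.float64(-0.1), 0, 3, 2],
[np.float64(-7.9), np.float64(-0.5), 0, 3, 2], [np.float64(-7.8), np.float64(-0.9), 0, 3, 2], [np.float64(-7.7), np.float64(-1.3), 0, 3, 2], [np.float64(-7.7), np.float64(-1.8), 0, 3, 2], [np.float64(-7.5), np.float64(-2.1), 0, 3, 2],
[np.float64(-7.5), np.float64(-2.5), 0, 3, 2], [np.float64(-7.3), np.float64(-2.9), 0, 3, 2], [np.float64(-4.7), np.float64(-2.2), 0, 2, 2], [np.float64(-4.7), np.float64(-2.3), 0, 2, 2], [np.float64(-2.3), np.float64(-1.2), 0, 1, 2],
[np.float64(-2.3), np.float64(-1.2), 0, 1, 2], [np.float64(-0.0), np.float64(-0.0), 0, 0, 2], end 119.2
```

Call:
{"name": "arm_command", "arguments": {
  "commands": [
    [1.1,2.4,0,1,2],
    [2.0,4.8,0,2,2],
    [2.7,7.4,0,3,2],
    [2.4,7.5,0,3,2],
    [1.9,7.6,0,3,2]
  ]
}}

```text
time_s: 12.37
position: [692.6, -24.0, -5.1]
tcp_rot: [-2.449, -1.967, -0.0]
ft_force: [-1.5, 3.2, 0.7]
finger_gap: 11.7
```

```bash
python3 - <<'E'
from bench import env
import numpy as np
ob=env.observe();p=ob["position"];r=ob["tcp_rot"];d=p[:2]-[545.7,8.5]
print(p,np.hypot(*d),np.degrees(np.arctan2(d[1],d[0])),(2*np.degrees(np.arctan2(r[1],r[0]))-90)%360,ob["ft_force"],ob["ft_torque"],ob["finger_gap"],ob["joint_pos"].round(2))
E
```

```text
[692.60874676 -24.03825229  -5.10603712] 150.46899260936397 -12.488612108479218 347.54298929515306 [-1.45774093  3.15391875  0.70466844] [ 0.56230875  0.37103417 -0.47267562] 11.722116859963133 [-0.21  0.92  0.39  1.52 -0.44  0.79  0.13]
```

Tracking well and the forces are small. Continuing the sweep.

Call:
{"name": "arm_command", "arguments": {
  "commands": [
    [1.5,7.7,0,3,2],
    [1.2,7.8,0,3,2],
    [0.7,7.8,0,3,2],
    [0.3,7.8,0,3,2],
    [-0.1,7.9,0,3,2]
  ]
}}

```text
time_s: 12.78
position: [696.4, 14.8, -5.1]
tcp_rot: [2.171, 2.27, 0.001]
ft_force: [-1.4, 2.7, 0.9]
finger_gap: 11.6
```

Call:
{"name": "arm_command", "arguments": {
  "commands": [
    [-0.5,7.8,0,3,2],
    [-0.9,7.8,0,3,2],
    [-1.3,7.8,0,3,2],
    [-1.7,7.6,0,3,2],
    [-2.2,7.6,0,3,2]
  ]
}}

```text
time_s: 13.2
position: [690.0, 53.4, -5.1]
tcp_rot: [1.856, 2.534, 0.001]
ft_force: [-0.8, 2.4, 0.3]
finger_gap: 11.5
```

Call:
{"name": "arm_command", "arguments": {
  "commands": [
    [-2.5,7.4,0,3,2],
    [-2.9,7.3,0,3,2],
    [-3.3,7.1,0,3,2],
    [-3.6,7.0,0,3,2],
    [-4.0,6.7,0,3,2]
  ]
}}

```text
time_s: 13.62
position: [673.8, 89.1, -5.1]
tcp_rot: [1.509, 2.754, 0.002]
ft_force: [-0.2, 2.8, -0.5]
finger_gap: 11.8
```

Call:
{"name": "arm_command", "arguments": {
  "commands": [
    [-4.4,6.6,0,3,2],
    [-4.7,6.3,0,3,2],
    [-5.0,6.0,0,3,2],
    [-5.3,5.8,0,3,2],
    [-5.7,5.5,0,3,2]
  ]
}}

```text
time_s: 14.03
position: [648.6, 119.4, -5.1]
tcp_rot: [1.137, 2.928, 0.002]
ft_force: [0.0, 2.5, -0.8]
finger_gap: 11.9
```

```bash
python3 - <<'E'
from bench import env
import numpy as np
ob=env.observe();p=ob["position"];r=ob["tcp_rot"];d=p[:2]-[545.7,8.5]
print(p,np.hypot(*d),np.degrees(np.arctan2(d[1],d[0])),(2*np.degrees(np.arctan2(r[1],r[0]))-90)%360,ob["ft_force"],ob["ft_torque"],ob["finger_gap"],ob["joint_pos"].round(2))
E
```

```text
[648.57296532 119.43960441  -5.12848964] 151.2958783957724 47.16060859105052 47.55694009560176 [ 0.01201405  2.50408111 -0.77066356] [ 0.59400657  0.1696308  -0.46130508] 11.896845441049463 [-0.3   0.85  0.13  1.62 -0.16  0.68  0.74]
```

```bash
python3 - <<'E'
from h import *
o=grab("n")
E
```

```text
(no output)
```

View pics/n_side.png

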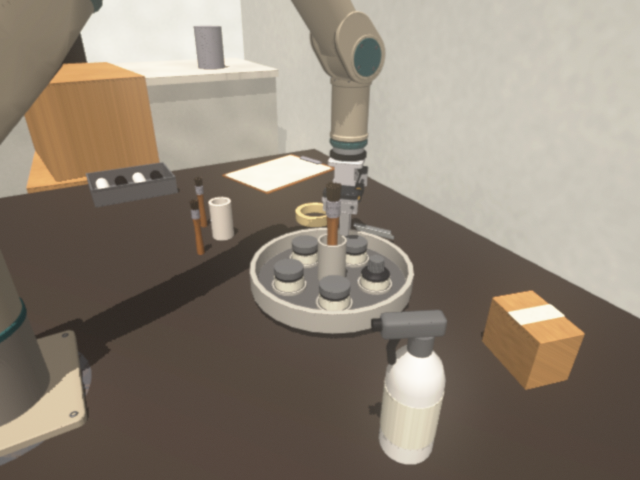

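The table is turning with the grip: the jar is now at pixel (376,272). The brush is upright and the jars are seated. Continuing.

Call:
{"name": "arm_command", "arguments": {
  "commands": [
    [-2.0,1.8,0,1,2],
    [-3.8,3.5,0,2,2],
    [-6.1,4.8,0,3,2],
    [-6.4,4.6,0,3,2],
    [-6.7,4.2,0,3,2]
  ]
}}

```text
time_s: 14.55
position: [623.4, 138.2, -5.1]
tcp_rot: [0.825, 3.03, 0.002]
ft_force: [-0.9, 4.9, -1.8]
finger_gap: 11.5
```

```bash
python3 - <<'E'
from bench import env
import numpy as np
from arc import arc
ob=env.observe();p=ob["position"];r=ob["tcp_rot"];d=p[:2]-[545.7,8.5]
print(p,np.hypot(*d),np.degrees(np.arctan2(d[1],d[0])),(2*np.degrees(np.arctan2(r[1],r[0]))-90)%360,ob["ft_force"],ob["finger_gap"])
arc(-24.8+3+69+12,[3]*19+[2,1,0])
E
```

```text
[623.41044335 138.16801298  -5.13347437] 151.1711169317441 59.06561197850549 59.537688656543764 [-0.88679121  4.85668813 -1.76668477] 11.450912892606926
[np.float64(-6.8), np.float64(3.8), 0, 3, 2], [np.float64(-7.1), np.float64(3.5), 0, 3, 2], [np.float64(-7.2), np.float64(3.1), 0, 3, 2], [np.float64(-7.4), np.float64(2.8), 0, 3, 2], [np.float64(-7.5), np.float64(2.3), 0, 3, 2],
[np.float64(-7.6), np.float64(1.9), 0, 3, 2], [np.float64(-7.7), np.float64(1.6), 0, 3, 2], [np.float64(-7.7), np.float64(1.1), 0, 3, 2], [np.float64(-7.9), np.float64(0.7), 0, 3, 2], [np.float64(-7.8), np.float64(0.3), 0, 3, 2],
[np.float64(-7.9), np.float64(-0.1), 0, 3, 2], [np.float64(-7.8), np.float64(-0.5), 0, 3, 2], [np.float64(-7.8), np.float64(-0.9), 0, 3, 2], [np.float64(-7.7), np.float64(-1.3), 0, 3, 2], [np.float64(-7.7), np.float64(-1.7), 0, 3, 2],
[np.float64(-7.6), np.float64(-2.2), 0, 3, 2], [np.float64(-7.4), np.float64(-2.5), 0, 3, 2], [np.float64(-7.3), np.float64(-2.9), 0, 3, 2], [np.float64(-7.1), np.float64(-3.3), 0, 3, 2], [np.float64(-4.7), np.float64(-2.3), 0, 2, 2],
[np.float64(-2.3), np.float64(-1.3), 0, 1, 2], [np.float64(0.0), np.float64(-0.0), 0, 0, 2], end 119.2
```

Call:
{"name": "arm_command", "arguments": {
  "commands": [
    [-7.0,3.3,0,3,2],
    [-7.2,3.2,0,3,2],
    [-7.3,3.0,0,3,2],
    [-7.4,2.7,0,3,2],
    [-7.5,2.3,0,3,2]
  ]
}}

```text
time_s: 14.97
position: [586.8, 153.7, -5.1]
tcp_rot: [0.421, 3.112, 0.004]
ft_force: [0.5, 5.2, -2.4]
finger_gap: 11.2
```

Call:
{"name": "arm_command", "arguments": {
  "commands": [
    [-7.6,1.9,0,3,2],
    [-7.7,1.6,0,3,2],
    [-7.7,1.1,0,3,2],
    [-7.9,0.7,0,3,2],
    [-7.8,0.3,0,3,2]
  ]
}}

```text
time_s: 15.38
position: [547.4, 159.0, -5.2]
tcp_rot: [0.011, 3.141, 0.003]
ft_force: [-1.6, 5.7, -1.3]
finger_gap: 11.5
```

Call:
{"name": "arm_command", "arguments": {
  "commands": [
    [-7.9,-0.1,0,3,2],
    [-7.8,-0.5,0,3,2],
    [-7.8,-0.9,0,3,2],
    [-7.7,-1.3,0,3,2],
    [-7.7,-1.7,0,3,2]
  ]
}}

```text
time_s: 15.8
position: [508.0, 153.8, -5.2]
tcp_rot: [0.399, -3.116, -0.002]
ft_force: [-3.9, 5.1, -0.4]
finger_gap: 11.4
```

Call:
{"name": "arm_command", "arguments": {
  "commands": [
    [-7.6,-2.2,0,3,2],
    [-7.4,-2.5,0,3,2],
    [-7.3,-2.9,0,3,2],
    [-4.7,-2.2,0,2,2],
    [-2.3,-1.2,0,1,2]
  ]
}}

```text
time_s: 16.22
position: [477.4, 141.7, -5.2]
tcp_rot: [0.721, -3.055, -0.001]
ft_force: [-4.0, 5.1, 0.5]
finger_gap: 11.1
```

```bash
python3 - <<'E'
from h import *
o=grab("p")
ob=env.observe();p=ob["position"];r=ob["tcp_rot"];d=p[:2]-[545.7,8.5]
print(p,np.hypot(*d),np.degrees(np.arctan2(d[1],d[0])),(2*np.degrees(np.arctan2(r[1],r[0]))-90)%360,ob["ft_force"],ob["finger_gap"],ob["joint_pos"].round(2))
for n,(x0,y0,x1,y1) in(("side",(230,160,440,330)),("top",(245,140,425,310))):
    im=o[n]["frame"][y0:y1,x0:x1];cv2.imwrite(f"pics/p_c{n}.png",cv2.cvtColor(cv2.resize(im,None,fx=3.4,fy=3.4,interpolation=cv2.INTER_CUBIC),cv2.COLOR_RGB2BGR))
E
```

```text
[477.33909855 141.62175686  -5.23690153] 149.64830435381774 117.18147904538421 116.46787706392996 [-5.82465909  5.14859392  2.07953711] 11.293605899480745 [-0.24  0.7  -0.15  2.07  0.26  0.39  1.43]
```

View pics/p_cside.png

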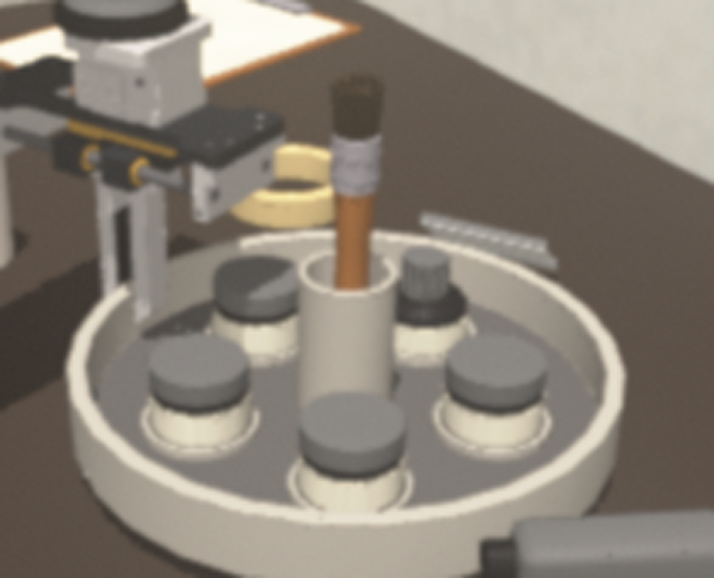

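View pics/p_ctop.png

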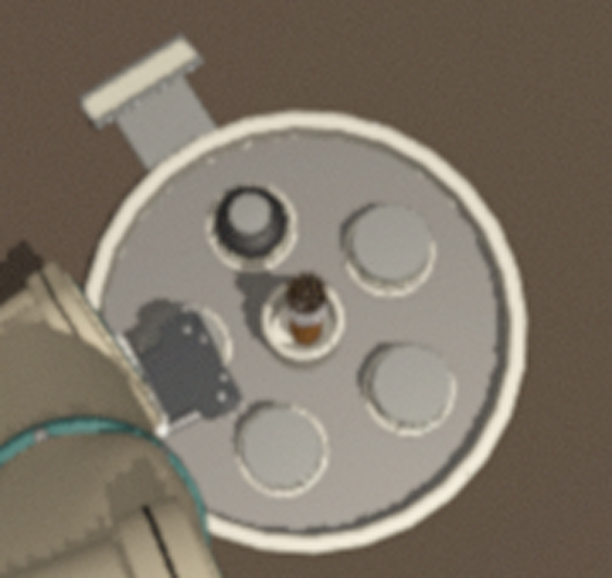

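```bash
cat > meas.py <<'E'
from h import *
ax=np.array([545.7,8.5]); an=lambda d:np.degrees(np.arctan2(d[1],d[0]))
def meas(tag,cap,lids,base=None):
    a=load(tag,"top"); W=cloud(a)
    q=plane(a,*cap,81)[:2];print("cap",q,np.hypot(*(q-ax)),an(q-ax))
    k=(abs(W[...,2]-79)<5)&(np.hypot(W[...,0]-q[0],W[...,1]-q[1])<16)
    c=np.nanmedian(W[k][:,:2],0);print("cloud",c,an(c-ax))
    for l in lids:
        q=plane(a,*l,67)[:2];print("lid",np.hypot(*(q-ax)),an(q-ax),(an(q-ax)-31.6+36)%72-36)
E
python3 - <<'E'
from meas import *
T=lambda x,y:(245+x/3.4-.5,140+y/3.4-.5)
meas("p",T(250,215),[T(388,245),T(410,387),T(282,447)])
a=load("p","top")
# axis check from rim, tool-cup mouth
q=plane(a,*T(302,318),107)[:2];print("cupmouth",q)
# tongue/holder corners in same picture
for p,z in(((82,103),40),((183,40),40),((93,124),40),((200,60),40)): print(plane(a,*T(*p),z)[:2]-ax)
E
```

```text
cap [622.81800686  44.21259406] 84.98574207614298 24.848392733218567
cloud [622.43005451  44.18865747] 24.94406489605353
lid 82.34082680936665 -46.267612050986386 -5.867612050986395
lid 83.7049713013313 -120.2517794706691 -7.851779470669101
lid 83.65940618233671 168.86721834100595 -6.732781658994043
cupmouth [547.30644042   9.66431672]
[169.47648666 157.23274906]
[214.83112463  83.79651125]
[153.78141808 149.26245791]
[199.65674348  71.58572909]
```

The jar is at ≈24.9° and the holder at ≈31.7°, so 6.8° remains.

```bash
python3 -c "
from arc import arc
arc(117.0,[1,2,2,1,.8])"
```

```text
[np.float64(-2.3), np.float64(-1.2), 0, 1, 2], [np.float64(-4.6), np.float64(-2.5), 0, 2, 2], [np.float64(-4.5), np.float64(-2.7), 0, 2, 2], [np.float64(-2.2), np.float64(-1.5), 0, 1, 2], [np.float64(-1.7), np.float64(-1.1), 0, 0.8, 2],
end 123.8
```

Call:
{"name": "arm_command", "arguments": {
  "commands": [
    [-2.3,-1.2,0,1,2],
    [-4.6,-2.5,0,2,2],
    [-4.5,-2.7,0,2,2],
    [-2.2,-1.5,0,1,2],
    [-1.7,-1.1,0,0.8,2]
  ]
}}

```text
time_s: 16.73
position: [462.5, 132.6, -5.2]
tcp_rot: [0.899, -3.008, -0.001]
ft_force: [-4.8, 4.5, 1.3]
finger_gap: 11.1
```

Call:
{"name": "arm_command", "arguments": {
  "commands": [
    [0,0,0,0,2],
    [0,0,0,0,2],
    [0,0,0,0,2]
  ]
}}

```text
time_s: 16.98
position: [462.2, 132.4, -5.2]
tcp_rot: [0.898, -3.007, -0.0]
ft_force: [-7.2, 3.4, 3.6]
finger_gap: 11.3
```

```bash
python3 - <<'E'
from h import *
o=grab("q")
ob=env.observe();p=ob["position"];d=p[:2]-[545.7,8.5]
print(p,np.hypot(*d),np.degrees(np.arctan2(d[1],d[0])),ob["ft_force"],ob["finger_gap"])
x0,y0,x1,y1=245,140,425,310
im=o["top"]["frame"][y0:y1,x0:x1];cv2.imwrite("pics/q_ctop.png",cv2.cvtColor(cv2.resize(im,None,fx=3.4,fy=3.4,interpolation=cv2.INTER_CUBIC),cv2.COLOR_RGB2BGR))
E
```

```text
[462.24504195 132.42285536  -5.24443948] 149.40416360714508 123.9580128492448 [-5.38476148  4.38292942  2.34618025] 11.200966212410473
```

View pics/q_ctop.png

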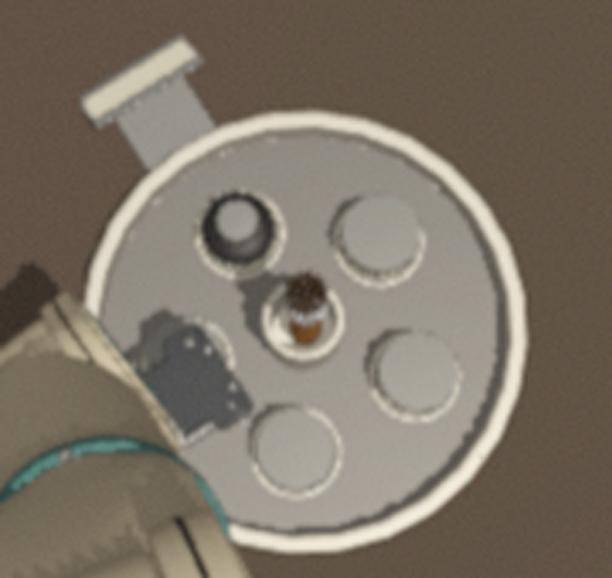

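View pics/q_side.png

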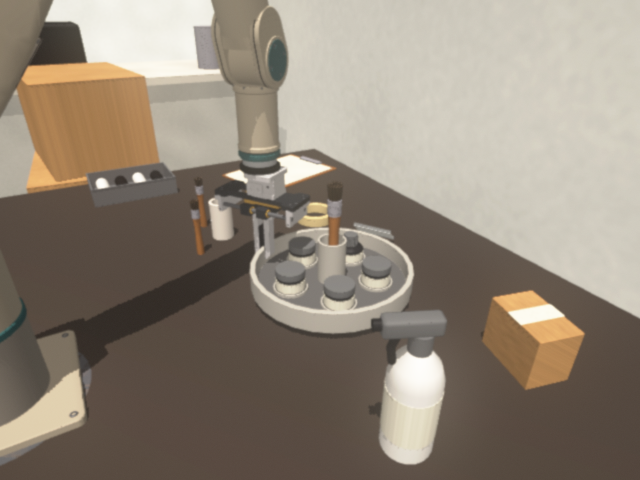

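```bash
python3 - <<'E'
from meas import *
T=lambda x,y:(245+x/3.4-.5,140+y/3.4-.5)
meas("q",T(238,220),[T(377,234),T(416,370),T(295,448)])
E
```

```text
cap [619.46516681  52.52740432] 85.90525109533841 30.83124552336595
cloud [617.89435276  51.49995741] 30.778614299761927
lid 83.11809027083228 -38.768412911877036 1.6315870881229557
lid 82.55368520857627 -111.69322265400585 0.7067773459941407
lid 83.20856069719683 174.9918881110477 -0.6081118889522941
```

I'll nudge 0.6° further, then firm the grip.

Call:
{"name": "arm_command", "arguments": {
  "commands": [
    [-0.7,-0.5,0,0.3,2],
    [-0.6,-0.4,0,0.3,2],
    [0,0,0,0,2],
    [0,0,0,0,2],
    [0,0,0,0,2]
  ],
  "force": 45
}}

```text
time_s: 17.5
position: [460.8, 131.5, -5.3]
tcp_rot: [0.912, -3.003, -0.0]
ft_force: [-6.6, 4.4, 2.6]
finger_gap: 11.1
```

Call:
{"name": "arm_command", "arguments": {
  "commands": [
    [0,0,0,0,2],
    [0,0,0,0,2],
    [0,0,0,0,2],
    [0,0,0,0,2]
  ]
}}

```text
time_s: 17.83
position: [460.9, 131.5, -5.2]
tcp_rot: [0.913, -3.003, -0.0]
ft_force: [-6.0, 4.5, 3.7]
finger_gap: 11.2
```

```bash
python3 - <<'E'
from meas import *
o=grab("r")
ob=env.observe();print(ob["position"],ob["ft_force"],ob["finger_gap"],abs(ob["qd"]).max(),ob["time_s"])
a=o["top"]; W=cloud(a)
for z in(79,):
  k=(abs(W[...,2]-z)<6)&(np.hypot(W[...,0]-619,W[...,1]-52)<18);c=np.median(W[k][:,:2],0);print(c,an(c-ax))
x0,y0,x1,y1=245,140,425,310
im=a["frame"][y0:y1,x0:x1].copy();im=cv2.resize(im,None,fx=3.4,fy=3.4,interpolation=cv2.INTER_CUBIC)
for z,r0,r1,col in((81,0,86,(255,0,0)),(40,205,233,(0,255,0))):
  q=[proj(a,[ax[0]+r*np.cos(np.radians(31.7)),ax[1]+r*np.sin(np.radians(31.7)),z]) for r in(r0,r1)]
  cv2.line(im,*[(int((u-x0+.5)*3.4),int((v-y0+.5)*3.4)) for u,v in q],col,1)
cv2.imwrite("pics/r_ctop.png",cv2.cvtColor(im,cv2.COLOR_RGB2BGR))
s=o["side"]["frame"][150:330,170:440];cv2.imwrite("pics/r_cside.png",cv2.cvtColor(cv2.resize(s,None,fx=2.9,fy=2.9),cv2.COLOR_RGB2BGR))
E
```

```text
[460.89071112 131.47489923  -5.23319386] [-6.79074844  2.97803998  3.10374073] 10.918392705633908 0.0030060386064740367 17.9333
[617.5050989   53.51756857] 32.08529010524471
```

View pics/r_ctop.png

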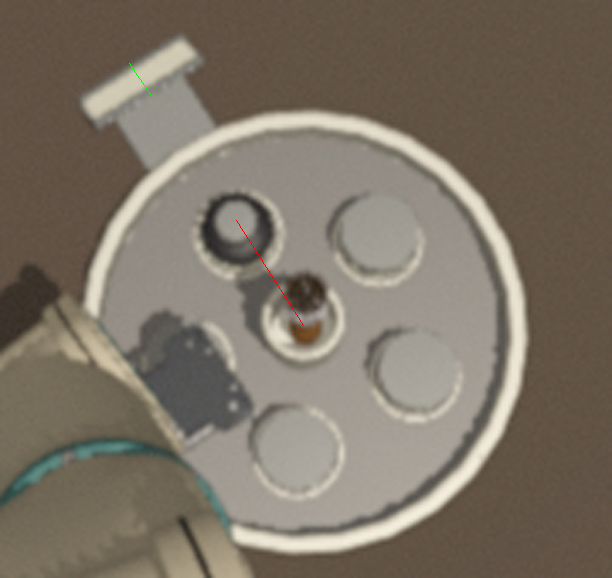

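View pics/r_cside.png

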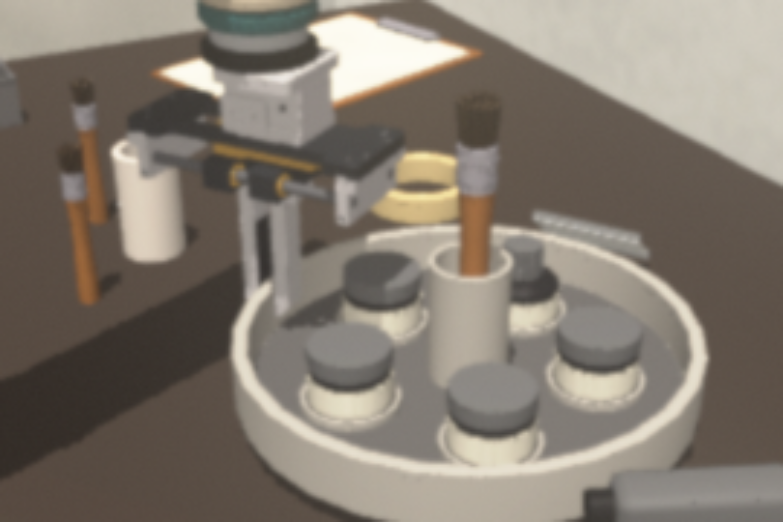

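The cap centre lies on the line from the axis to the holder (≈32° against 31.7°). The brush is upright in the tool cup, all five jars are seated, the cup and bystanders have not moved, and the rim is gripped. Handing in.

```bash
python3 -c "
from bench import env
print(env.finish_job())"
```

```text
the job is handed in; nothing more can be done
None
```

I stood the largest brush in the tool cup, then turned the turntable about 150° with a slow rim pinch until the narrow-cap jar was behind the ticket holder. I handed the job in at about 18 s, with the rim still gripped at 45 N and the hand well to one side of the jar.

**Last checks**
- **Jar position:** the cap is at about 32° around the axis by depth, against about 31.7° for the holder. A line drawn through the picture agrees, but single readings scatter by about 1°.
- **Brush and jars:** the brush is standing in the tool cup and all five jars are upright in their pockets.
- **Surroundings:** the cup, the small brushes and the bystanders look undisturbed in the last pictures.
- **Grip:** the finger gap is steady at about 11 mm on the 10 mm rim, with about 8 N at the wrist.

**Disagreement:** the reported tool height read 35 to 40 mm lower than the fingertips seen by the side camera. I set the heights from the images and felt for contact when lowering the brush.

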